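Square up and check the corner of a slide tray

ROBOT

A 6-joint arm with a two-finger parallel gripper is mounted at the origin on the work surface. World frame = base frame: x ahead of the robot, y to its left, z up, the work surface at z = 0. Lengths are in m, angles in rad, forces in N, time in s.
With the tool pointing down it reaches from about 0.35 to 0.975 m from the base axis. Payload 4.9 kg.
Tool frame: the origin (TCP) lies midway between the tips of the shut fingers; the grasp point (between the pads) lies 19 mm behind it; x points along the fingers, y is the direction in which the jaws open and shut, and the axes are right-handed (so a half turn about x gives the same grasp; the last joint's range is limited). The gripper opens to 85 mm and grips with 20 to 120 N. Pads are 22 mm wide; open, the fingers measure 114 mm over their backs; the gripper's body (76 mm by 85 mm) begins 54 mm behind the grasp point. The pads swing forward as they close: fully open they stand 13 mm farther back than shut.
Start: joints at [1.053, 0.053, 1.613, -0, 1.476, -0.119], TCP at [0.243, 0.576, 0.231] pointing down, gripper open.
Joint ranges: [-3.01, 3.01], [-1.01, 2.22], [0.06, 2.58], [-1.02, 4.17], [0.09, 2.62], [-3.14, 3.14]. Speed limits (rad/s): [2.57, 2.57, 3.14, 3.14, 3.14, 3.14].

INTERFACE

Orientations are given as a rotation vector (axis times angle).
In Python, from station import ctrl gives the robot as it stands.
- The arm moves only by the shell command python3 -m handwheel 'ROWS' [FORCE]. ROWS is JSON, a list of rows, each a list of 3 entries, a list of its own where there are three numbers: the finger opening in m, from 0 to 0.0854, then the shift along the tool's x, y, z in m, then the turn, a rotation vector about the tool's x, y, z in degrees. In form: [[claw, [dx, dy, dz], [ax, ay, az]], ...]. A call has 1 to 10 rows; each row shifts and turns the commanded pose from where the row before left it, along the tool's axes as they then stand; what a row does not reach is not made up. A row lasts 1/12 s, in which the tool goes at most 41.7 mm and 7.16 degrees, less where a joint would pass 70% of its speed; a pose out of reach is approached as far as the arm can. A call with a gripper value outside its range is refused whole. The fingers move at their own pace and stop on an object; FORCE is the grip in N (left out, the last holds). Time passes only in rows, so rows that do not move let the fingers close. It gives the time, the measured TCP pose, the force and the opening at its end, in the units of the state.
- ctrl.get_obs(): the state, without advancing time (a new reading comes with each control period).
- ctrl.get_image(name): name is "scene" or "top" or "wrist"; returns the picture (420x560x3 uint8, red, green, blue); there is no depth.
- ctrl.camera_params(name): a dict with "vertical_fov" (degrees; the focal length in pixels is half the picture's height over the tangent of half this angle, whatever the lens; pixels are square), "cx", "cy" (the principal point, pixels), "D" ([k1, k2, p1, p2, k3] as OpenCV has them; the pictures are not rectified), "rvec" (rotation vector, rad) and "tvec" (3), from world to camera coordinates, as OpenCV has them; the wrist camera has in their place "T_tool_cam" (4x4, takes a point from camera to tool coordinates, whose origin is the TCP and whose axes are the tool frame's). Camera axes: x right, y down, z forward; pixel columns grow to the right and rows downward; lengths in m; the calibration is good to about 2 mm. A picture is of the moment at which its call begins: read the wrist's pose just before it. camera_params takes no time and is no camera call.
- ctrl.finish_job(): hands the job in, once; it reports no verdict.
Trained networks look in the newest picture that a camera, given by its name, has taken for a name from the list of things; names that differ only in an ending like _2 or _b are one class to them, and where a whole thing is asked for, a point or a joint stands for the part that bears it (a point fixed in the world has none). Each returns a list of dicts, best first, with "score" (0 to 1); they miss things now and then, are a little off and sometimes report something else, mostly with a low value. They report only what shows in the picture. A call takes as long as a camera call. They do not tell look-alikes from the thing itself.
- ctrl.look_for(thing, camera): "box" ([centre column, centre row, width, height] in pixels, round what is visible of it).
- ctrl.silhouettes(thing, camera): "mask" (420x560 bool, what is visible of it) and "box" ([centre column, centre row, width, height] in pixels, round what is visible of it).
- ctrl.tip_of(thing, camera): "centre" ([row, column] in pixels: a listed point, or the origin of a listed thing).
The state is a dict: "t": time; "q": joint angles; "dq": joint speeds; "effort": joint torques, N m; "tool_pos": TCP position; "tool_rot": TCP orientation; "contact_force": force on the tool from outside, world axes, zero at the start; "wrist_torque": the same for the moment, N m; "opening": finger opening in m.
Only numpy, scipy, OpenCV 4.12 (cv2) and the standard library are available. Lean on these libraries where they do the work, as an engineer would, in place of code of your own. Each camera call takes 0.05 s, during which the arm holds its last target.

TASK

The loose side of the wooden slide tray on the grey board leans inwards. Take the steel square by its post, work it into the corner flat on or just above the board until its two outer edges sit flush on both inner faces and the loose side stands square, and keep it pressed there against both sides for two seconds, gently: about 7 N on each, never over 20 N. Then, leaving the corner square, put the square away lying flat in the blue tool tray and let go, and leave everything else where it is.

Things in the scene. Friction and masses are not known exactly. Their poses are not given: they have to be found in the camera images.
- frame: Grey board 170 x 170 x 10 mm fixed to the bench (x, y -15 to 155 mm) with the fixed light wood tray side on it (10 thick, 28 tall above the board, inner face 135 long). Origin: the tray's inner corner, at the board's underside. The fixed side's inner face runs along +x (plane y = 0), the loose one, once square, along +y (plane x = 0). The square seats with its post at x = y = 36 mm, axes parallel.
- loose_side: Dark brown tray side, 10 mm thick, 28 tall, inner face about 127 long. Origin: brass pin it turns about, at x = -5, y = 5, z = 10 mm of the frame; +y along the side, inner face at x = 5. Square when its yaw equals the frame's; it starts 0.05 to 0.14 rad less (leaning inwards). Stiff: stays where left, about 1.5 N at the free end turns it; it can also be pushed 0.12 rad too far out.
- loose_side_end (a point): Top edge of the loose side's inner face at its free end, 28 mm above the board.
- square: Steel L, about 250 g, lying flat: legs 110 mm (outer, from the heel), 16 wide, 14 thick, heel relieved by 8 mm, web 8 mm thick between them. Grip: upright orange round post, diameter 14, top at 62 mm; gripped at 20 to 30 N the L can turn a little about it and lie itself flush. Origin: post axis, underside. Outer edges: y = -36 mm (leg along +x, for the fixed side), x = -36 (leg along +y, loose side).
- square_heel (a point): The square's outer heel corner (where the outer edges would meet), underside; at x = -36, y = -36 mm of the square. Steel on wood and board rubs (friction about 0.6), so a hard push on one face or down masks the push on the other.
- square_mid (a point): Middle of the square's 110 x 110 mm outline, underside; at x = 19, y = 19 mm of the square. Put this over the tool tray's origin, with the legs parallel to the tray's walls.
- tool_tray: Blue square tray, fixed to the bench, outside 160 x 160 x 16 mm, walls and floor 4 mm thick (inside 152 x 152 mm). Origin: centre of its underside, axes along its walls. The square fits any quarter turn, but not askew.
- spare_side_a: Bystander: spare tray side, light wood bar 132 x 28 x 10 mm lying flat. Origin: on its underside.
- spare_side_b: Bystander: second spare tray side, light wood bar 132 x 28 x 10 mm lying flat. Origin: on its underside.
- glue_bottle: Bystander: white glue bottle with yellow cap, 44 mm diameter, 100 mm tall. Origin: on its underside.
- stain_jar: Bystander: amber jar with black lid, 56 mm diameter, 75 mm tall. Origin: on its underside.
- petri_dish: Bystander: shallow glass dish, 90 mm diameter, 15 mm tall. Origin: on its underside.
- slide_box: Bystander: green slide box 92 x 172 x 34 mm. Origin: on its underside.
- brush: Bystander: small brush lying down, about 200 mm long. Origin: on its underside.
Things that resemble listed ones, but are neither listed nor needed, are in the scene too. Several things look just like the square: the one meant starts nearest to the robot's base.

How it is judged:
On the way:
1. the square, held flat on or just above the board, is pressed flush into the corner with at least 2 N on each side while the loose side stands square, for 1 s (contact force between square and frame_c1 above 2 N and contact force between square and loose_side above 2 N and x of square in the frame of frame between 0.0335 and 0.0385 m and y of square in the frame of frame between 0.0335 and 0.0385 m and z of square in the frame of frame below 0.022 m and angle between square's own z axis and vertical below 0.07 rad and angle between the x axis of each of square, loose_side and the x axis of frame, either way round below 0.026 rad), for 1 s.
At the end, for the whole second after the job is handed in: The loose side stands within 0.03 rad (1.7 degrees) of square, and the steel square lies flat (within 0.05 rad), at rest on the tool tray's floor inside its walls, let go (angle between the x axis of loose_side and the x axis of frame, either way round below 0.03 rad and x of square_mid in the frame of tool_tray between -0.04 and 0.04 m and y of square_mid in the frame of tool_tray between -0.04 and 0.04 m and z of square in the frame of tool_tray between 0.001 and 0.007 m and angle between square's own z axis and vertical below 0.05 rad and linear speed of square below 0.02 m/s and angular speed of square below 0.2 rad/s); the robot touches nothing.
It fails at once if the square is pressed on a tray side with more than 20 N (contact force between square and frame_c1 above 20 N or contact force between square and loose_side above 20 N).
It fails at once if a bystander is moved by more than 25 mm (distance of any of spare_side_a, spare_side_b, glue_bottle, stain_jar, petri_dish, slide_box, brush from where it was at the start of the episode above 0.025 m).
It also fails if it takes over 64 s, if anything falls off the work surface, if the arm or the gripper's body presses on something with over 40 N, if the wrist force passes 120 N, or if a joint passes its speed limit or range.

## Working session

There is one attempt and no reset: what is moved stays moved. The work goes in short steps, Python scripts to look and compute and a shell command to move; the robot and the scene stay as the last step left them, time stands still between calls to the robot, and variables do not carry over. Pictures are saved under pics/ and viewed, and the job is handed in when it is done.

```bash
ls; mkdir -p pics; cat > h.py <<'E'
import numpy as np, cv2
from station import ctrl
def save(name,img,crop=None,scale=1):
    if crop: x0,y0,x1,y1=crop; img=img[y0:y1,x0:x1]
    img=cv2.resize(img,None,fx=scale,fy=scale,interpolation=cv2.INTER_CUBIC)
    cv2.imwrite('pics/'+name,img[:,:,::-1])
def cam(name):
    p=ctrl.camera_params(name)
    f=210/np.tan(np.radians(p['vertical_fov'])/2)
    K=np.array([[f,0,p['cx']],[0,f,p['cy']],[0,0,1.]])
    D=np.array(p['D'],float)
    if 'rvec' in p:
        R=cv2.Rodrigues(np.array(p['rvec'],float))[0]; t=np.array(p['tvec'],float).ravel()
    else:
        o=ctrl.get_obs(); T=np.eye(4); T[:3,:3]=cv2.Rodrigues(np.array(o['tool_rot'],float))[0]; T[:3,3]=o['tool_pos']
        M=np.linalg.inv(T@np.array(p['T_tool_cam'])); R=M[:3,:3]; t=M[:3,3]
    return K,D,R,t
def ray(c,uv):
    K,D,R,t=c
    n=cv2.undistortPoints(np.array([[uv]],float),K,D)[0,0]
    d=R.T@np.array([n[0],n[1],1]); return -R.T@t,d/np.linalg.norm(d)
def atz(c,uv,z):
    o,d=ray(c,uv); return o+d*(z-o[2])/d[2]
def proj(c,P):
    K,D,R,t=c
    return cv2.projectPoints(np.array(P,float).reshape(-1,1,3),cv2.Rodrigues(R)[0],t,K,D)[0].reshape(-1,2)
def tri(rs):
    A=0;b=0
    for o,d in rs:
        Q=np.eye(3)-np.outer(d,d);A=A+Q;b=b+Q@o
    return np.linalg.solve(A,b)
E
python3 - <<'E'
from h import *
for n in('scene','top','wrist'):
    save(n+'0.png',ctrl.get_image(n)); K,D,R,t=cam(n); print(n,K[0,0],D,-R.T@t)
o=ctrl.get_obs();print(o)
E
```

```text
pics
scene 486.8393789078455 [-0.09360469  0.          0.          0.          0.        ] [1.06467717 0.57762141 1.22145686]
top 406.10034716535694 [-0.00392024  0.          0.          0.          0.        ] [0.54322066 0.04356328 1.43705595]
wrist 344.88583973494406 [-0.02810901  0.          0.          0.          0.        ] [0.16464153 0.60817168 0.37332756]
{'t': 0.15, 'q': array([ 1.05297935e+00,  5.32201587e-02,  1.61398372e+00, -5.27364060e-05,
        1.47600026e+00, -1.18982191e-01]), 'dq': array([-0.00224473, -0.00075049, -0.00356076, -0.0002659 ,  0.00160721,
        0.00058279]), 'effort': array([ 4.21566046e-04, -3.94243169e+01, -3.70721984e+01, -1.58492212e-04,
        4.57742237e-03, -4.58820421e-05]), 'tool_pos': array([0.24247413, 0.57551609, 0.23033311]), 'tool_rot': array([ 0.31166211,  1.54851488, -0.3141054 ]), 'contact_force': array([ 0.47126721, -0.04556287, -0.53645471]), 'wrist_torque': array([-0.03279701, -0.03791112, -0.00424674]), 'opening': 0.08538679814089398}
```

View pics/top0.png

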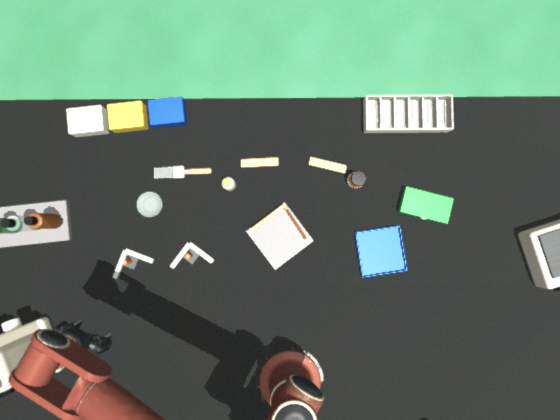

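View pics/scene0.png

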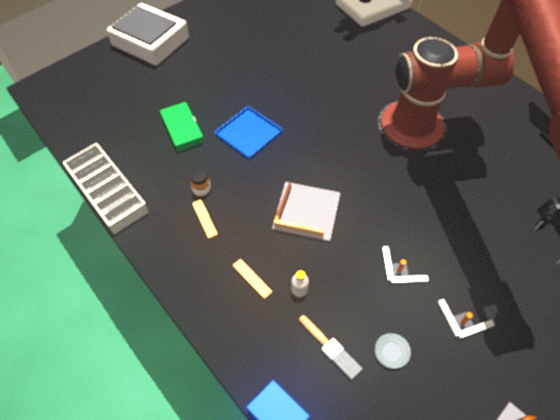

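View pics/wrist0.png

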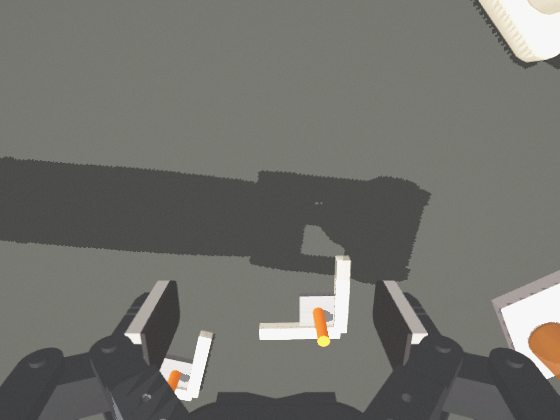

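```bash
python3 - <<'E'
from h import *
it=ctrl.get_image('top'); isc=ctrl.get_image('scene'); iw=ctrl.get_image('wrist')
C={n:cam(n) for n in('top','scene','wrist')}
save('t1.png',it,(100,190,440,290),2.3)
save('s1.png',isc,(360,220,520,360),4)
for n in C:
  for th in('square','square_heel','frame','loose_side','loose_side_end','tool_tray'):
    r=ctrl.tip_of(th,n)
    for d in r[:4]:
        rc=d['centre']; print(n,th,round(d['score'],2),np.round(rc,1),np.round(atz(C[n],(rc[1],rc[0]),0.0),3))
for n in C:
    print(n,[(round(d['score'],2),np.round(d['box'])) for d in ctrl.look_for('square',n)])
print(ctrl.get_obs()['t'])
E
```

```text
top square 0.92 [262.3 130.4] [0.415 0.558 0.   ]
top square_heel 0.89 [245.9 123.5] [0.473 0.582 0.   ]
top square_heel 0.88 [238.5 185.3] [0.497 0.364 0.   ]
top frame 0.81 [207.5 282.2] [0.604 0.021 0.   ]
top frame 0.64 [204.9 148.2] [0.617 0.496 0.   ]
top loose_side 0.54 [207.6 282.4] [0.604 0.021 0.   ]
top loose_side_end 0.5 [241.1 303.7] [ 0.485 -0.054  0.   ]
top tool_tray 0.97 [251.9 378.3] [ 0.444 -0.317  0.   ]
scene square 0.93 [272.9 396.1] [0.449 0.341 0.   ]
scene square 0.64 [324.9 460.5] [ 0.429  0.556 -0.   ]
scene square 0.16 [277.4 250.5] [0.766 0.093 0.   ]
scene square_heel 0.91 [286.8 386.1] [0.5   0.352 0.   ]
scene square_heel 0.86 [339.3 455.5] [0.469 0.573 0.   ]
scene frame 0.72 [224.1 277.6] [0.599 0.009 0.   ]
scene loose_side 0.6 [225.5 275.5] [0.607 0.009 0.   ]
scene loose_side_end 0.77 [183.4 293.2] [ 0.469 -0.072  0.   ]
scene tool_tray 0.78 [133.5 247.7] [ 0.451 -0.324  0.   ]
wrist square 0.97 [369.6 178.7] [0.444 0.345 0.   ]
wrist square 0.76 [307.6 314.8] [0.422 0.553 0.   ]
wrist square_heel 0.71 [326.9 341.4] [0.464 0.574 0.   ]
wrist square_heel 0.63 [390.3 198.3] [0.488 0.352 0.   ]
top [(0.79, array([133., 263.,  43.,  27.])), (0.58, array([191., 257.,  45.,  27.]))]
scene [(0.66, array([406., 266.,  46.,  38.])), (0.57, array([467., 319.,  55.,  39.]))]
wrist [(0.92, array([187., 365.,  53.,  65.])), (0.76, array([302., 301.,  95.,  91.]))]
1.35
```

View pics/t1.png

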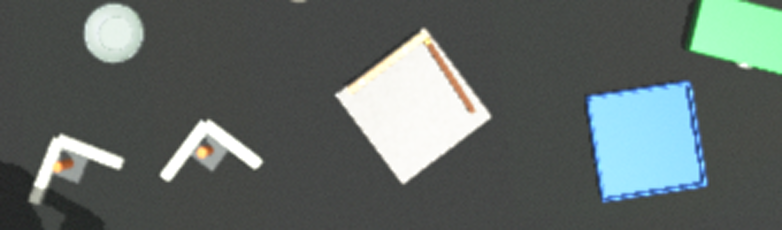

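View pics/s1.png

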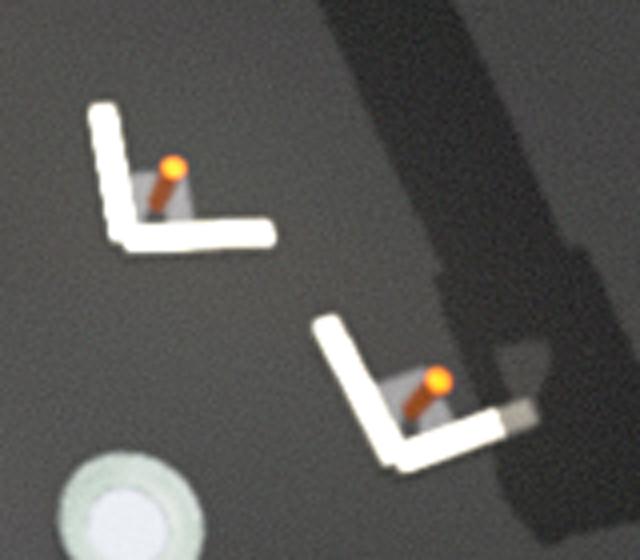

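```bash
python3 - <<'E'
from h import *
o=ctrl.get_obs();R=cv2.Rodrigues(o['tool_rot'])[0];print(R.round(4));print(np.array(ctrl.camera_params('wrist')['T_tool_cam']).round(4))
E
```

```text
[[ 0.      0.3883  0.9215]
 [ 0.      0.9215 -0.3883]
 [-1.      0.      0.    ]]
[[ 3.000e-04 -3.279e-01  9.447e-01 -1.430e-01]
 [ 1.000e+00 -6.000e-04 -5.000e-04 -4.000e-04]
 [ 8.000e-04  9.447e-01  3.279e-01 -8.440e-02]
 [ 0.000e+00  0.000e+00  0.000e+00  1.000e+00]]
```

```bash
python3 -m handwheel '[[0.0854,[0,-0.017,0.030],[0,0,0]],[0.0854,[0,-0.017,0.030],[0,0,0]],[0.0854,[0,-0.017,0.030],[0,0,0]],[0.0854,[0,-0.017,0.030],[0,0,0]],[0.0854,[0,-0.017,0.030],[0,0,0]],[0.0854,[0,-0.017,0.030],[0,0,0]],[0.0854,[0,-0.016,0.029],[0,0,0]],[0.0854,[0,-0.016,0.029],[0,0,0]],[0.0854,[0,0,0],[0,0,0]],[0.0854,[0,0,0],[0,0,0]]]' 25
python3 - <<'E'
from h import *
c=cam('wrist');i=ctrl.get_image('wrist');save('w2.png',i)
for th in('square','square_heel'):
    for d in ctrl.tip_of(th,'wrist')[:4]:
        rc=d['centre']; print(th,round(d['score'],2),np.round(rc,1),np.round(atz(c,(rc[1],rc[0]),0.0),4))
i=ctrl.get_image('top');save('t2.png',i,(0,180,320,420),2.3)
np.savez('w2.npz',K=c[0],D=c[1],R=c[2],t=c[3])
E
```

```text
t: 2.18
tool_pos: [0.4108, 0.359, 0.2315]
tool_rot: [0.316, 1.548, -0.315]
contact_force: [-0.7, -0.0, -0.3]
opening: 0.0852
square 0.86 [202.8 273.3] [0.4415 0.3424 0.    ]
square 0.66 [111.9 450. ] [0.422  0.5533 0.    ]
square_heel 0.8 [141.2 481.9] [0.4656 0.5782 0.    ]
square_heel 0.66 [238.1 296.5] [ 0.4924  0.3504 -0.    ]
```

View pics/w2.png

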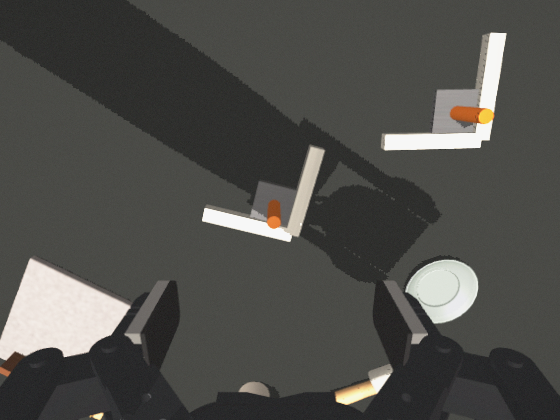

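View pics/t2.png

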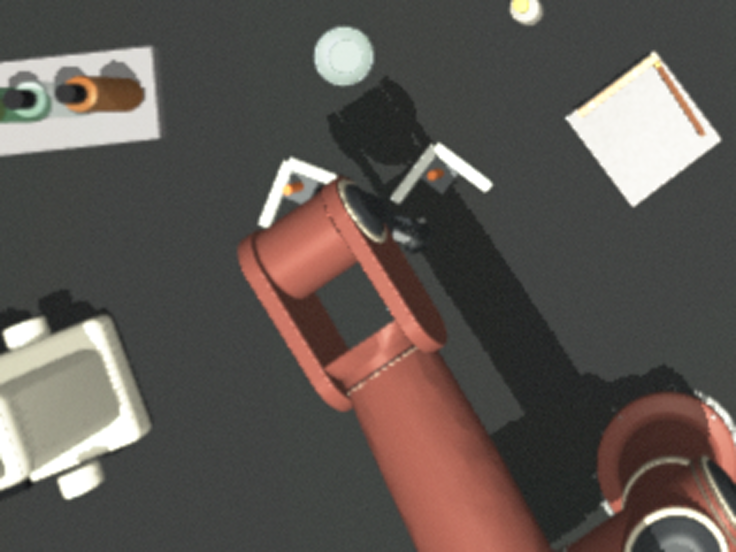

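```bash
cat >> h.py <<'E'
def box(x0,x1,y0,y1,z0,z1): return np.array([[x,y,z] for x in(x0,x1) for y in(y0,y1) for z in(z0,z1)],float)
SQ=[box(-28,74,-36,-20,0,14)/1e3,box(-36,-20,-28,74,0,14)/1e3,
    box(-20,16,-20,16,0,8)/1e3,
    np.array([[7*np.cos(a),7*np.sin(a),z] for a in np.linspace(0,6.28,16) for z in(8,62)])/1e3]
S=4
def render(c,pieces,pose,z,shape=(420,560)):
    x,y,a=pose; Rz=np.array([[np.cos(a),-np.sin(a),0],[np.sin(a),np.cos(a),0],[0,0,1]])
    m=np.zeros((shape[0]*2,shape[1]*2),np.uint8)
    for P in pieces:
        W=P@Rz.T+[x,y,z]
        p=proj(c,W); h=cv2.convexHull(p.astype(np.float32))
        cv2.fillConvexPoly(m,np.round((h+0.5)*2*16-0.5*16).astype(np.int32),255,cv2.LINE_AA,4)
    return cv2.resize(m,(shape[1],shape[0]),interpolation=cv2.INTER_AREA)/255.
def fit(views,pieces,pose0,z):
    # views: list of (cam, mask)
    from scipy.optimize import minimize
    def f(p):
        e=0
        for c,m in views:
            r=render(c,pieces,(p[0],p[1],p[2]),z); e+=np.abs(cv2.GaussianBlur(r,(0,0),1)-cv2.GaussianBlur(m.astype(float),(0,0),1)).sum()
        return e
    best=None
    s=np.array([.012,.012,.12])
    p=np.array(pose0,float)
    for k in range(3):
        sim=np.vstack([p]+[p+s*np.eye(3)[i] for i in range(3)])
        r=minimize(f,p,method='Nelder-Mead',options=dict(initial_simplex=sim,xatol=1e-5,fatol=.01,maxiter=150)); p=r.x; s=s*-.4
    return p,r.fun,sum(m.sum() for c,m in views)
def overlay(img,c,pieces,pose,z):
    x,y,a=pose; Rz=np.array([[np.cos(a),-np.sin(a),0],[np.sin(a),np.cos(a),0],[0,0,1]]); im=cv2.resize(img,None,fx=2,fy=2)
    for P in pieces:
        h=cv2.convexHull(proj(c,P@Rz.T+[x,y,z]).astype(np.float32))
        cv2.polylines(im,[np.round((h+.5)*2).astype(int)],True,(255,0,255),1)
    return im
E
python3 - <<'E'
from h import *
c=cam('wrist');i=ctrl.get_image('wrist')
sil=ctrl.silhouettes('square','wrist')
for d in sil[:4]: print(d['score'],np.round(d['box']),d['mask'].sum())
d=min(sil,key=lambda d:abs(d['box'][0]-265)+abs(d['box'][1]-195))
m=d['mask']
p,e,n=fit([(c,m)],SQ,(0.44,0.342,np.radians(145)),0)
print('fit',p,np.degrees(p[2]),e,n)
o=overlay(i,c,SQ,p,0); save('ov1.png',o,(300,220,800,540),1.6)
E
```

```text
0.62 [265. 194. 123.  92.] 4307
0.61 [443.  96. 125. 116.] 5562
fit [0.44070875 0.3423891  2.47988689] 142.08705223866463 528.7522166513482 4307
```

View pics/ov1.png

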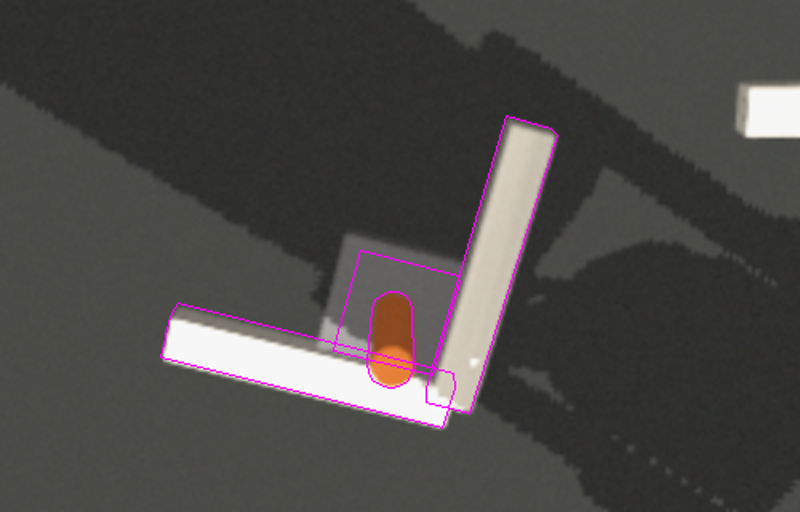

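```bash
python3 -m handwheel '[[0.0854,[0,-0.032,0.021],[0,0,0]],[0.0854,[0,-0.032,0.021],[0,0,0]],[0.0854,[0,-0.032,0.021],[0,0,0]],[0.0854,[0,-0.032,0.021],[0,0,0]],[0.0854,[0,-0.032,0.021],[0,0,0]],[0.0854,[0,-0.032,0.021],[0,0,0]],[0.0854,[0,-0.032,0.021],[0,0,0]],[0.0854,[0,-0.032,0.021],[0,0,0]],[0.0854,[0,-0.032,0.021],[0,0,0]],[0.0854,[0,0,0],[0,0,0]]]'
python3 -m handwheel '[[0.0854,[0,0,0],[0,0,0]],[0.0854,[0,0,0],[0,0,0]]]'
python3 - <<'E'
from h import *
c=cam('wrist');i=ctrl.get_image('wrist');save('w3.png',i);print(ctrl.get_obs()['tool_pos'])
np.savez('w3.npz',K=c[0],D=c[1],R=c[2],t=c[3],i=i)
for th in('frame','loose_side','tool_tray'):
  for d in ctrl.silhouettes(th,'wrist')[:3]: print(th,d['score'],np.round(d['box']),d['mask'].sum()); np.save(f'm3_{th}.npy',d['mask'])
for d in ctrl.tip_of('loose_side_end','wrist')[:3]: print(d)
E
```

```text
t: 3.32
tool_pos: [0.473, 0.0166, 0.2315]
tool_rot: [0.315, 1.546, -0.319]
contact_force: [0.3, 1.1, 0.5]
opening: 0.0854
t: 3.48
tool_pos: [0.4723, 0.0219, 0.2313]
tool_rot: [0.313, 1.548, -0.312]
contact_force: [-0.3, 0.0, -0.5]
opening: 0.0856
[0.47217817 0.02239206 0.23123887]
frame 0.85 [301. 196. 209. 208.] 24028
frame 0.68 [ 52. 261. 101. 170.] 9516
loose_side 0.69 [266. 259. 105.  77.] 2110
tool_tray 0.8 [ 52. 262. 101. 166.] 9539
{'centre': [226.8, 217.4], 'score': 0.74}
```

View pics/w3.png

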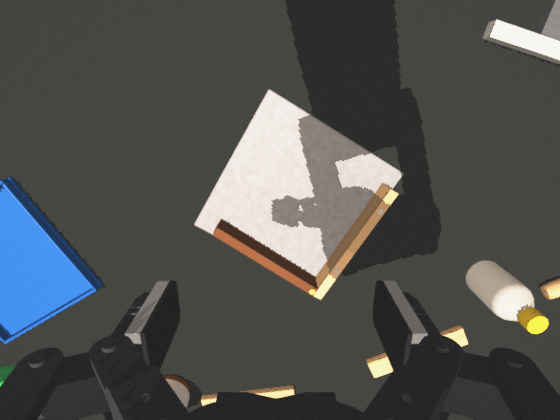

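```bash
cat >> h.py <<'E'
FR=[box(-15,155,-15,155,0,10)/1e3,box(0,135,-10,0,10,38)/1e3]
def loose(lean):  # yaw offset (neg = inwards), in frame coords
    B=box(-5,5,-5,122,0,28)/1e3; a=lean; Rz=np.array([[np.cos(a),-np.sin(a),0],[np.sin(a),np.cos(a),0],[0,0,1]])
    return B@Rz.T+np.array([-5,5,10])/1e3
E
python3 - <<'E'
from h import *
w=np.load('w3.npz');c=(w['K'],w['D'],w['R'],w['t']);i=w['i']
ms=ctrl.silhouettes('frame','wrist')
mf=max(ms,key=lambda d:d['score'])['mask']; ml=max(ctrl.silhouettes('loose_side','wrist'),key=lambda d:d['score'])['mask']
p,e,n=fit([(c,mf|ml)],FR+[loose(-.1)],(0.6,0.015,np.radians(127)),0)
print('frame',p,np.degrees(p[2]),e,n)
# loose
best=[]
for l in np.arange(-.2,.1,.005):
    r=render(c,[loose(l)],p,0); best.append((np.abs(r-ml).sum(),l))
print(sorted(best)[:4])
l=sorted(best)[0][1]
o=overlay(i,c,FR+[loose(l)],p,0); save('ov2.png',o,(360,160,840,620),1.6)
E
```

```text
frame [0.60419574 0.01629397 2.20972334] 126.60782150462174 341.9139360327635 24049
[(np.float64(180.3882352941177), np.float64(-0.0749999999999999)), (np.float64(182.88235294117646), np.float64(-0.0699999999999999)), (np.float64(195.40784313725493), np.float64(-0.0799999999999999)), (np.float64(204.94901960784313), np.float64(-0.06499999999999989))]
```

View pics/ov2.png

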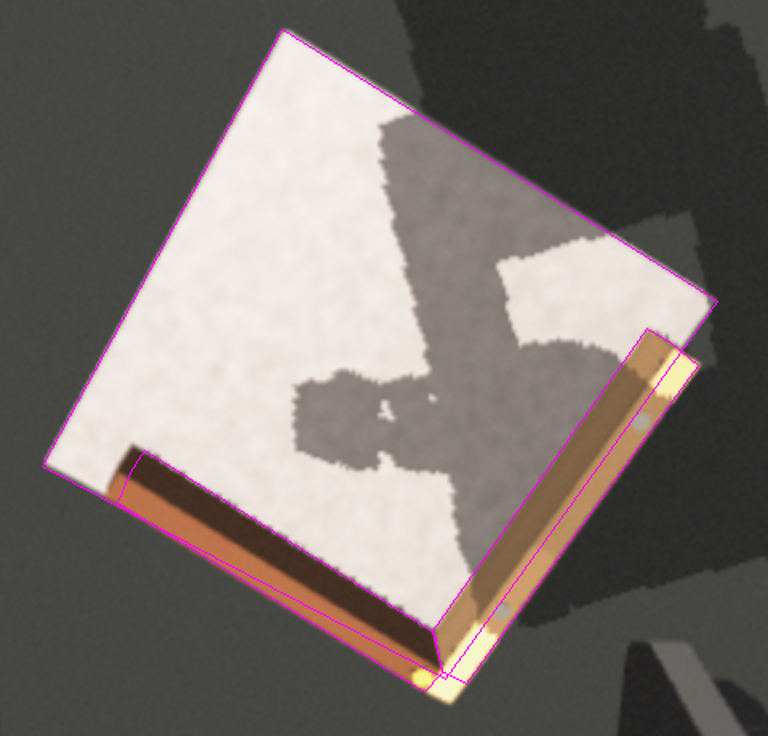

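```bash
python3 -m handwheel '[[0.0854,[0,-0.036,0.006],[0,0,0]],[0.0854,[0,-0.036,0.006],[0,0,0]],[0.0854,[0,-0.036,0.006],[0,0,0]],[0.0854,[0,-0.036,0.006],[0,0,0]],[0.0854,[0,-0.036,0.006],[0,0,0]],[0.0854,[0,-0.036,0.006],[0,0,0]],[0.0854,[0,-0.036,0.006],[0,0,0]],[0.0854,[0,-0.036,0.006],[0,0,0]],[0.0854,[0,-0.036,0.006],[0,0,0]],[0.0854,[0,0,0],[0,0,0]]]'
python3 -m handwheel '[[0.0854,[0,0,0],[0,0,0]],[0.0854,[0,0,0],[0,0,0]]]'
python3 - <<'E'
from h import *
c=cam('wrist');i=ctrl.get_image('wrist')
m=max(ctrl.silhouettes('tool_tray','wrist'),key=lambda d:d['score'])['mask']
T=[box(-80,80,-80,80,0,16)/1e3]
p,e,n=fit([(c,m)],T,(0.447,-0.32,np.radians(5)),0)
print('tray',p,np.degrees(p[2]),e,n)
o=overlay(i,c,T,p,0); save('ov3.png',o,None,.7)
E
```

```text
t: 4.67
tool_pos: [0.3948, -0.3029, 0.2314]
tool_rot: [0.315, 1.548, -0.319]
contact_force: [-0.6, -0.3, 0.3]
opening: 0.0855
t: 4.83
tool_pos: [0.3964, -0.2978, 0.2311]
tool_rot: [0.313, 1.548, -0.312]
contact_force: [0.8, 0.3, 0.3]
opening: 0.0856
tray [ 0.44908015 -0.32245748  0.14359616] 8.227453653893715 312.0445919489323 19314
```

View pics/ov3.png

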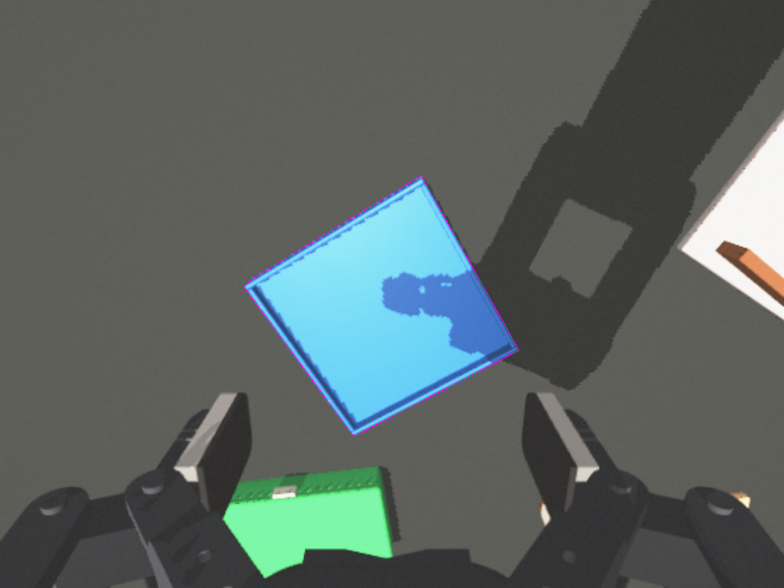

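```bash
python3 -m handwheel '[[0.07,[0,0,0],[-6,0,0]],[0.07,[0,0,0],[-6,0,0]],[0.07,[0,0,0],[-6,0,0]],[0.07,[0,0,0],[-6,0,0]],[0.07,[0,0,0],[-5.9,0,0]],[0.07,[0,0.039,0.0077],[0,0,0]],[0.07,[0,0.039,0.0077],[0,0,0]],[0.07,[0,0.039,0.0077],[0,0,0]],[0.07,[0,0.039,0.0077],[0,0,0]],[0.07,[0,0.039,0.0077],[0,0,0]]]' 25
python3 -m handwheel '[[0.07,[0,0.039,0.0077],[0,0,0]],[0.07,[0,0.039,0.0077],[0,0,0]],[0.07,[0,0.039,0.0077],[0,0,0]],[0.07,[0,0.039,0.0077],[0,0,0]],[0.07,[0,0.039,0.0077],[0,0,0]],[0.07,[0,0.039,0.0077],[0,0,0]],[0.07,[0,0.039,0.0077],[0,0,0]],[0.07,[0,0.039,0.0077],[0,0,0]],[0.07,[0,0,0],[0,0,0]],[0.07,[0,0,0],[0,0,0]]]'
python3 - <<'E'
from h import *
c=cam('wrist');i=ctrl.get_image('wrist')
sil=ctrl.silhouettes('square','wrist')
for d in sil[:4]: print(d['score'],np.round(d['box']),d['mask'].sum())
o=ctrl.get_obs();print(o['t'],o['tool_pos'],cv2.Rodrigues(o['tool_rot'])[0].round(4))
SQ[2]=box(-20,22,-20,22,0,8)/1e3
w=overlay(i,c,SQ,(.4407,.3424,np.radians(142.1)),0); save('ov4.png',w,None,.7)
np.savez('w4.npz',K=c[0],D=c[1],R=c[2],t=c[3])
E
```

```text
t: 5.77
tool_pos: [0.4103, -0.0971, 0.2314]
tool_rot: [-0.098, 1.568, 0.098]
contact_force: [1.8, -0.3, -0.4]
opening: 0.0699
t: 6.6
tool_pos: [0.4321, 0.2199, 0.2312]
tool_rot: [-0.102, 1.569, 0.102]
contact_force: [-0.8, 0.7, 0.2]
opening: 0.0703
0.75 [528. 212.  64.  55.] 1506
0.55 [389. 199. 143.  69.] 4592
6.7 [0.43267419 0.21761984 0.23122262] [[-1.000e-04 -1.246e-01  9.922e-01]
 [-4.000e-04  9.922e-01  1.246e-01]
 [-1.000e+00 -4.000e-04 -2.000e-04]]
```

View pics/ov4.png

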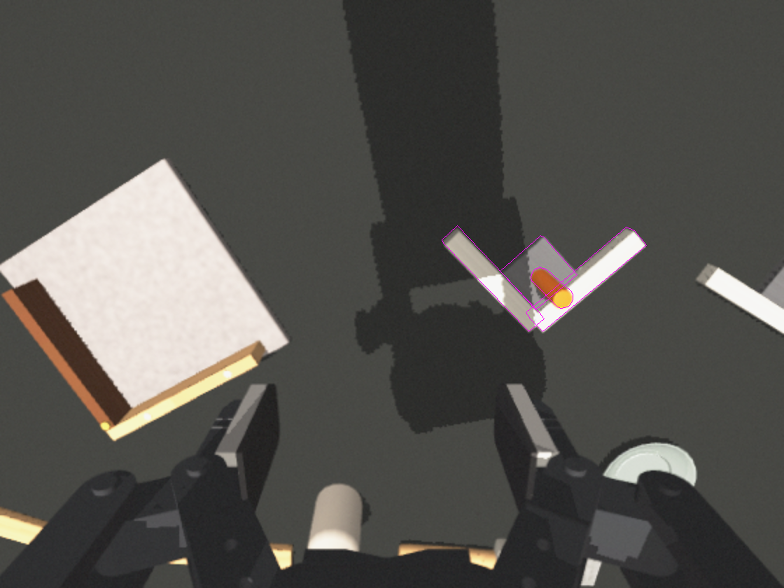

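```bash
python3 -m handwheel '[[0.06,[0,0.031,0.006],[0,0,0]],[0.06,[0,0.031,0.006],[0,0,0]],[0.06,[0,0.031,0.006],[0,0,0]],[0.06,[0,0.030,0.006],[0,0,0]],[0.06,[0.03,0,0],[0,0,0]],[0.06,[0.03,0,0],[0,0,0]],[0.06,[0.03,0,0],[0,0,0]],[0.06,[0,0,0],[0,0,0]],[0.06,[0,0,0],[0,0,0]]]'
python3 - <<'E'
from h import *
c=cam('wrist');i=ctrl.get_image('wrist')
o=ctrl.get_obs();print(o['t'],o['tool_pos'],cv2.Rodrigues(o['tool_rot'])[0].round(4))
save('w5.png',i)
T=o['tool_pos'];
print((cv2.Rodrigues(o['tool_rot'])[0].T@(np.array([.4407,.3424,.027])-T)).round(4))
E
```

```text
t: 7.45
tool_pos: [0.4412, 0.3404, 0.1398]
tool_rot: [-0.097, 1.572, 0.094]
contact_force: [0.4, 0.6, 0.3]
opening: 0.0599
7.5 [0.44260505 0.34137731 0.14218148] [[ 4.000e-04 -1.212e-01  9.926e-01]
 [ 1.000e-04  9.926e-01  1.212e-01]
 [-1.000e+00  1.000e-04  4.000e-04]]
[ 0.1152  0.0012 -0.0018]
```

View pics/w5.png

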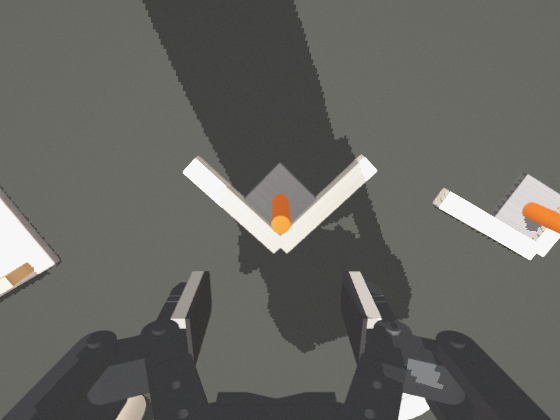

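```bash
python3 -m handwheel '[[0.06,[0.036,0,-0.001],[0,0,0]],[0.06,[0.036,0,0],[0,0,0]],[0.06,[0.036,0,0],[0,0,0]],[0.06,[0.005,0,0],[0,0,0]],[0.06,[0,0,0],[0,0,0]],[0.06,[0,0,0],[0,0,0]],[0.005,[0,0,0],[0,0,0]],[0.005,[0,0,0],[0,0,0]],[0.005,[0,0,0],[0,0,0]],[0.005,[0,0,0],[0,0,0]]]' 25
python3 -m handwheel '[[0.005,[0,0,0],[0,0,0]],[0.005,[0,0,0],[0,0,0]],[0.005,[0,0,0],[0,0,0]]]'
python3 - <<'E'
from h import *
c=cam('wrist');i=ctrl.get_image('wrist')
o=ctrl.get_obs();print(o['t'],o['tool_pos'],o['opening'],o['contact_force'])
save('w6.png',i)
E
```

```text
t: 8.33
tool_pos: [0.4421, 0.3428, 0.0302]
tool_rot: [-0.095, 1.566, 0.098]
contact_force: [-1.0, -1.9, 6.9]
opening: 0.013
t: 8.58
tool_pos: [0.4422, 0.3427, 0.0302]
tool_rot: [-0.096, 1.566, 0.098]
contact_force: [-0.5, -0.4, 7.0]
opening: 0.0129
8.6333 [0.44214852 0.34274785 0.03016784] 0.013188931725914305 [-1.08154598 -0.55363278  6.31250474]
```

View pics/w6.png

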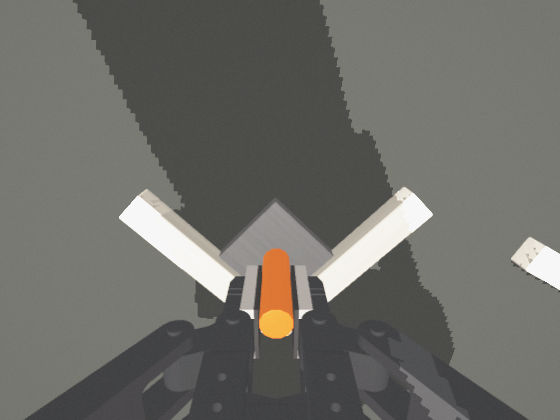

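```bash
python3 -m handwheel '[[0.005,[-0.02,0,0],[0,0,0]],[0.005,[-0.03,0,0],[0,0,0]],[0.005,[-0.03,0,0],[0,0,0]],[0.005,[0,0,0],[0,0,0]],[0.005,[0,0,0],[0,0,0]],[0.005,[0,0,0],[0,0,0]]]'
cat >> h.py <<'E'
SQ[2]=box(-20,22,-20,22,0,8)/1e3
def obs():
    o=ctrl.get_obs(); R=cv2.Rodrigues(o['tool_rot'])[0]; print('t',round(o['t'],2),'p',o['tool_pos'].round(4),'yawz',np.degrees(np.arctan2(R[1,2],R[0,2])).round(2),'tilt',R[:,0].round(3),'F',o['contact_force'].round(1),'M',o['wrist_torque'].round(2),'op',round(o['opening'],4)); return o,R
E
python3 - <<'E'
from h import *
o,R=obs()
c=cam('wrist');i=ctrl.get_image('wrist')
z=o['tool_pos'][2]-.0302; yaw=np.arctan2(R[1,2],R[0,2])+np.radians(135)
save('ov7.png',overlay(i,c,SQ,(o['tool_pos'][0],o['tool_pos'][1],yaw),z),None,.7)
E
```

```text
t: 9.13
tool_pos: [0.4404, 0.3416, 0.1073]
tool_rot: [-0.097, 1.57, 0.096]
contact_force: [-1.0, -0.1, -2.5]
opening: 0.0132
t 9.13 p [0.4404 0.3416 0.1073] yawz 7.05 tilt [-0.001 -0.001 -1.   ] F [-1.  -0.1 -2.5] M [ 0.04  0.03 -0.06] op 0.0132
```

View pics/ov7.png

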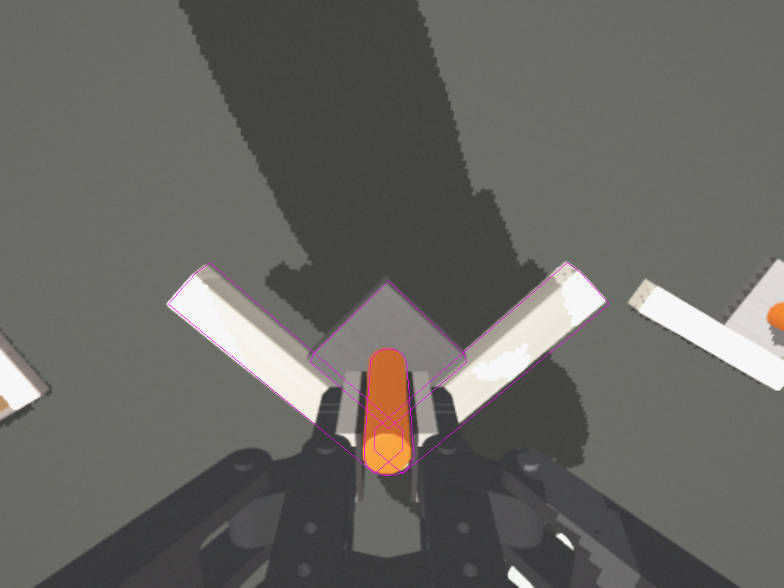

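```bash
python3 -m handwheel '[[0.005,[0,0,0],[5.2,0,0]],[0.005,[0,0,0],[5.2,0,0]],[0.005,[0,0,0],[5.1,0,0]],[0.005,[0,-0.0326,0.0156],[0,0,0]],[0.005,[0,-0.0326,0.0156],[0,0,0]],[0.005,[0,-0.0326,0.0156],[0,0,0]],[0.005,[0,-0.0326,0.0156],[0,0,0]],[0.005,[0,-0.0326,0.0156],[0,0,0]],[0.005,[0,-0.0326,0.0156],[0,0,0]],[0.005,[0,-0.0326,0.0156],[0,0,0]]]'
python3 -m handwheel '[[0.005,[0,-0.0326,0.0156],[0,0,0]],[0.005,[0,-0.0326,0.0156],[0,0,0]],[0.005,[0,0,0],[0,0,0]],[0.005,[0,0,0],[0,0,0]],[0.005,[0,0,0],[0,0,0]]]'
cat >> h.py <<'E'
FP=(0.60420,0.01630,np.radians(126.6))
def rel(o):
    a=FP[2]; d=np.array([o['tool_pos'][0]-FP[0],o['tool_pos'][1]-FP[1]])
    ex=np.array([np.cos(a),np.sin(a)]);ey=np.array([-np.sin(a),np.cos(a)])
    f=o['contact_force'][:2]
    print('frame xy mm',(1e3*d@ex).round(1),(1e3*d@ey).round(1),'sqz mm',(1e3*(o['tool_pos'][2]-.0302)).round(1),'F frame xy',(f@ex).round(2),(f@ey).round(2))
E
python3 - <<'E'
from h import *
o,R=obs();rel(o)
c=cam('wrist');i=ctrl.get_image('wrist')
z=o['tool_pos'][2]-.0302; yaw=np.arctan2(R[1,2],R[0,2])+np.radians(135)
im=overlay(i,c,SQ,(o['tool_pos'][0],o['tool_pos'][1],yaw),z)
save('ov8.png',cv2.addWeighted(im,.5,overlay(i,c,FR+[loose(-.075)],FP,0),.5,0),None,.7)
E
```

```text
t: 10.02
tool_pos: [0.5142, 0.0985, 0.1059]
tool_rot: [0.115, 1.572, -0.116]
contact_force: [1.2, 0.1, -1.2]
opening: 0.0133
t: 10.43
tool_pos: [0.5355, 0.0315, 0.1064]
tool_rot: [0.117, 1.571, -0.116]
contact_force: [0.6, -0.6, -2.3]
opening: 0.0132
t 10.43 p [0.5355 0.0315 0.1064] yawz -8.48 tilt [-0.004  0.001 -1.   ] F [ 0.6 -0.6 -2.3] M [ 0.01  0.02 -0.02] op 0.0132
frame xy mm 53.1 46.1 sqz mm 76.2 F frame xy -0.84 -0.07
```

View pics/ov8.png

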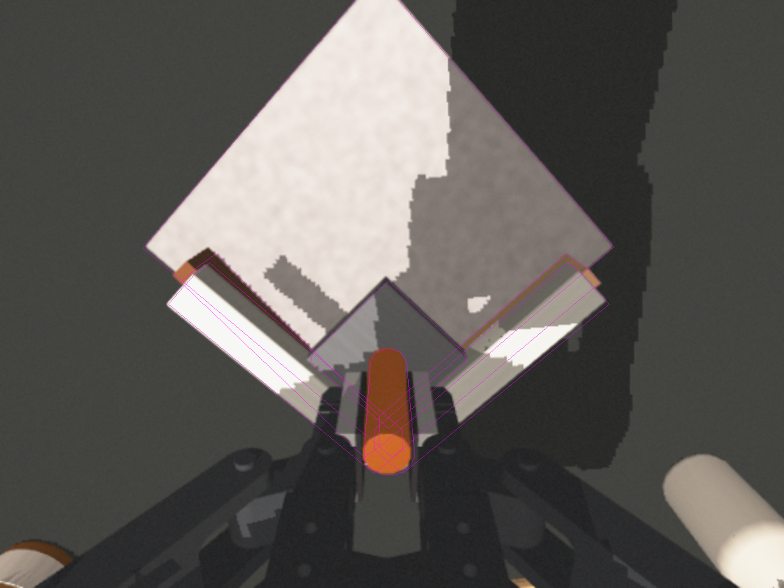

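```bash
python3 -m handwheel '[[0.005,[0.02,0,0],[0,0,0]],[0.005,[0.02,0,0],[0,0,0]],[0.005,[0.012,0,0],[0,0,0]],[0.005,[0.008,0,0],[0,0,0]],[0.005,[0.003,0,0],[0,0,0]],[0.005,[0,0,0],[0,0,0]],[0.005,[0,0,0],[0,0,0]],[0.005,[0,0,0],[0,0,0]]]'
python3 - <<'E'
from h import *
o,R=obs();rel(o)
c=cam('wrist');i=ctrl.get_image('wrist')
z=o['tool_pos'][2]-.0302; yaw=np.arctan2(R[1,2],R[0,2])+np.radians(135)
im=overlay(i,c,SQ,(o['tool_pos'][0],o['tool_pos'][1],yaw),z)
save('ov9.png',cv2.addWeighted(im,.5,overlay(i,c,FR+[loose(-.075)],FP,0),.5,0),None,.7)
E
```

```text
t: 11.15
tool_pos: [0.5378, 0.0312, 0.0465]
tool_rot: [0.116, 1.566, -0.116]
contact_force: [0.2, -0.1, -2.0]
opening: 0.0129
t 11.15 p [0.5378 0.0312 0.0465] yawz -8.44 tilt [ 0.002 -0.    -1.   ] F [ 0.2 -0.1 -2. ] M [-0.03  0.01 -0.01] op 0.0129
frame xy mm 51.6 44.4 sqz mm 16.3 F frame xy -0.19 -0.12
```

View pics/ov9.png

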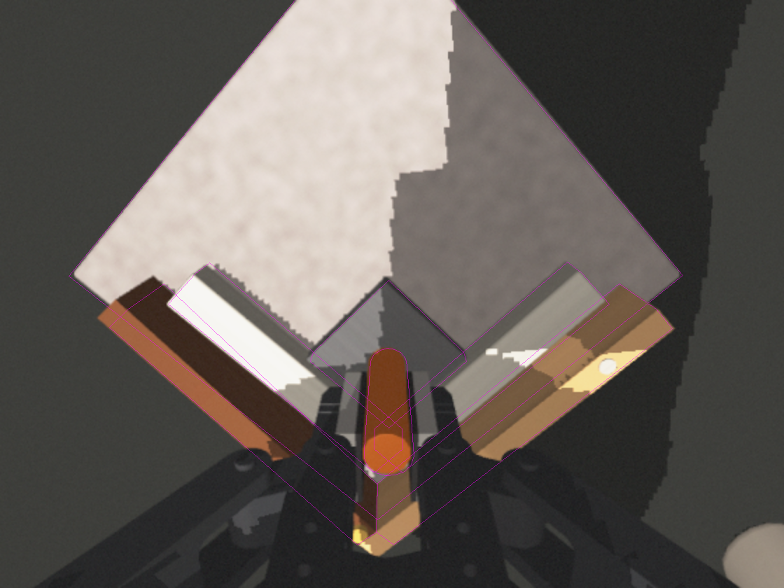

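```bash
python3 -m handwheel '[[0.005,[0.003,0,0],[0,0,0]],[0.005,[0,0.002,0.002],[0,0,0]],[0.005,[0,0.0018,0.0018],[0,0,0]],[0.005,[0,0.0014,0.0014],[0,0,0]],[0.005,[0,0,0],[0,0,0]],[0.005,[0,0,0],[0,0,0]],[0.005,[0,0,0],[0,0,0]]]'
python3 - <<'E'
from h import *
o,R=obs();rel(o)
E
python3 -m handwheel '[[0.005,[0,0.0007,0.0007],[0,0,0]],[0.005,[0,0.0007,0.0007],[0,0,0]],[0.005,[0,0,0],[0,0,0]],[0.005,[0,0,0],[0,0,0]]]'
python3 - <<'E'
from h import *
o,R=obs();rel(o)
E
```

```text
t: 11.78
tool_pos: [0.5428, 0.0356, 0.0423]
tool_rot: [0.116, 1.568, -0.116]
contact_force: [0.0, -0.0, -2.6]
opening: 0.013
t 11.78 p [0.5428 0.0356 0.0423] yawz -8.44 tilt [-0. -0. -1.] F [ 0.  -0.  -2.6] M [0.01 0.04 0.01] op 0.013
frame xy mm 52.1 37.8 sqz mm 12.1 F frame xy -0.03 0.02
t: 12.12
tool_pos: [0.5444, 0.0368, 0.0423]
tool_rot: [0.116, 1.568, -0.116]
contact_force: [-0.2, -0.4, -1.7]
opening: 0.0131
t 12.12 p [0.5444 0.0368 0.0423] yawz -8.45 tilt [-0. -0. -1.] F [-0.2 -0.4 -1.7] M [-0.02 -0.04  0.  ] op 0.0131
frame xy mm 52.1 35.8 sqz mm 12.1 F frame xy -0.25 0.41
```

```bash
python3 -m handwheel '[[0.005,[0,-0.0012,0.0012],[0,0,0]],[0.005,[0,-0.0012,0.0012],[0,0,0]],[0.005,[0,-0.0012,0.0012],[0,0,0]],[0.005,[0,-0.0012,0.0012],[0,0,0]],[0.005,[0,-0.001,0.001],[0,0,0]],[0.005,[0,-0.001,0.001],[0,0,0]],[0.005,[0,-0.001,0.001],[0,0,0]],[0.005,[0,-0.0005,0.0005],[0,0,0]],[0.005,[0,0,0],[0,0,0]],[0.005,[0,0,0],[0,0,0]]]'
python3 - <<'E'
from h import *
o,R=obs();rel(o)
c=cam('wrist');i=ctrl.get_image('wrist')
z=o['tool_pos'][2]-.0302; yaw=np.arctan2(R[1,2],R[0,2])+np.radians(135)
im=overlay(i,c,SQ,(o['tool_pos'][0],o['tool_pos'][1],yaw),z)
save('ov10.png',cv2.addWeighted(im,.5,overlay(i,c,FR+[loose(0)],FP,0),.5,0),None,.7)
E
```

```text
t: 12.95
tool_pos: [0.5513, 0.0273, 0.0423]
tool_rot: [0.116, 1.568, -0.116]
contact_force: [-0.3, 0.8, -2.5]
opening: 0.0132
t 12.95 p [0.5513 0.0273 0.0423] yawz -8.45 tilt [-0. -0. -1.] F [-0.3  0.8 -2.5] M [ 0.14  0.14 -0.05] op 0.0132
frame xy mm 40.3 35.9 sqz mm 12.1 F frame xy 0.83 -0.27
```

View pics/ov10.png

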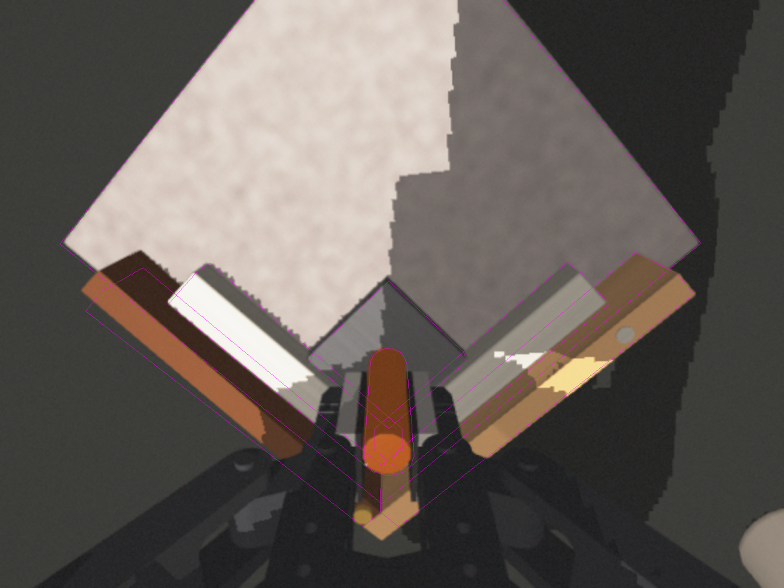

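```bash
python3 -m handwheel '[[0.005,[0,-0.0007,0.0007],[0,0,0]],[0.005,[0,-0.0007,0.0007],[0,0,0]],[0.005,[0,-0.0007,0.0007],[0,0,0]],[0.005,[0,0,0],[0,0,0]],[0.005,[0,0,0],[0,0,0]]]'
python3 - <<'E'
from h import *
o,R=obs();rel(o)
E
python3 -m handwheel '[[0.005,[0,-0.0007,0.0007],[0,0,0]],[0.005,[0,0,0],[0,0,0]],[0.005,[0,0,0],[0,0,0]]]'
python3 - <<'E'
from h import *
o,R=obs();rel(o)
E
```

```text
t: 13.42
tool_pos: [0.5531, 0.0248, 0.0423]
tool_rot: [0.116, 1.568, -0.116]
contact_force: [-1.1, 0.9, -2.0]
opening: 0.0133
t 13.42 p [0.5531 0.0248 0.0423] yawz -8.45 tilt [-0. -0. -1.] F [-1.1  0.9 -2. ] M [0.06 0.21 0.  ] op 0.0133
frame xy mm 37.3 36.0 sqz mm 12.1 F frame xy 1.39 0.32
t: 13.67
tool_pos: [0.5535, 0.0242, 0.0422]
tool_rot: [0.116, 1.568, -0.116]
contact_force: [-2.2, 1.0, -1.8]
opening: 0.0134
t 13.67 p [0.5535 0.0242 0.0422] yawz -8.45 tilt [-0.001  0.    -1.   ] F [-2.2  1.  -1.8] M [ 0.14  0.33 -0.06] op 0.0134
frame xy mm 36.6 36.0 sqz mm 12.0 F frame xy 2.1 1.17
```

```bash
python3 -m handwheel '[[0.005,[0,0,0.001],[0,0,0]],[0.005,[0,0,0],[0,0,0]],[0.005,[0,0,0],[0,0,0]]]'
python3 - <<'E'
from h import *
o,R=obs();rel(o)
E
python3 -m handwheel '[[0.005,[0,0,0.001],[0,0,0]],[0.005,[0,0,0],[0,0,0]],[0.005,[0,0,0],[0,0,0]]]'
python3 - <<'E'
from h import *
o,R=obs();rel(o)
E
```

```text
t: 13.92
tool_pos: [0.554, 0.0243, 0.0419]
tool_rot: [0.116, 1.57, -0.115]
contact_force: [-4.2, 2.8, 0.7]
opening: 0.0135
t 13.92 p [0.554  0.0243 0.0419] yawz -8.45 tilt [-0.002  0.001 -1.   ] F [-4.2  2.8  0.7] M [ 0.44  0.78 -0.07] op 0.0135
frame xy mm 36.4 35.6 sqz mm 11.7 F frame xy 4.71 1.71
t: 14.17
tool_pos: [0.5544, 0.0244, 0.0416]
tool_rot: [0.116, 1.571, -0.115]
contact_force: [-4.9, 3.6, 0.5]
opening: 0.0133
t 14.17 p [0.5544 0.0244 0.0416] yawz -8.44 tilt [-0.003  0.001 -1.   ] F [-4.9  3.6  0.5] M [ 0.57  0.97 -0.07] op 0.0133
frame xy mm 36.2 35.1 sqz mm 11.4 F frame xy 5.82 1.8
```

```bash
python3 -m handwheel '[[0.005,[0,0.0007,0.0007],[0,0,0]],[0.005,[0,0,0],[0,0,0]],[0.005,[0,0,0],[0,0,0]]]'
python3 - <<'E'
from h import *
o,R=obs();rel(o)
E
python3 -m handwheel '[[0.005,[0,0.0005,0.0005],[0,0,0]],[0.005,[0,0,0],[0,0,0]],[0.005,[0,0,0],[0,0,0]]]'
python3 - <<'E'
from h import *
o,R=obs();rel(o)
c=cam('wrist');i=ctrl.get_image('wrist')
z=o['tool_pos'][2]-.0302; yaw=np.arctan2(R[1,2],R[0,2])+np.radians(135)
im=overlay(i,c,SQ,(o['tool_pos'][0],o['tool_pos'][1],yaw),z)
save('ov11.png',cv2.addWeighted(im,.5,overlay(i,c,FR+[loose(0)],FP,0),.5,0),None,.7)
E
```

```text
t: 14.42
tool_pos: [0.5548, 0.0247, 0.0415]
tool_rot: [0.116, 1.572, -0.116]
contact_force: [-6.8, 1.9, -0.2]
opening: 0.0133
t 14.42 p [0.5548 0.0247 0.0415] yawz -8.43 tilt [-0.004  0.    -1.   ] F [-6.8  1.9 -0.2] M [ 0.32  1.17 -0.05] op 0.0133
frame xy mm 36.2 34.7 sqz mm 11.3 F frame xy 5.58 4.31
t: 14.67
tool_pos: [0.5548, 0.0247, 0.0414]
tool_rot: [0.115, 1.574, -0.116]
contact_force: [-8.2, 0.2, 0.5]
opening: 0.0131
t 14.67 p [0.5548 0.0247 0.0414] yawz -8.43 tilt [-0.006 -0.001 -1.   ] F [-8.2  0.2  0.5] M [ 0.09  1.48 -0.04] op 0.0131
frame xy mm 36.2 34.6 sqz mm 11.2 F frame xy 5.03 6.44
```

View pics/ov11.png

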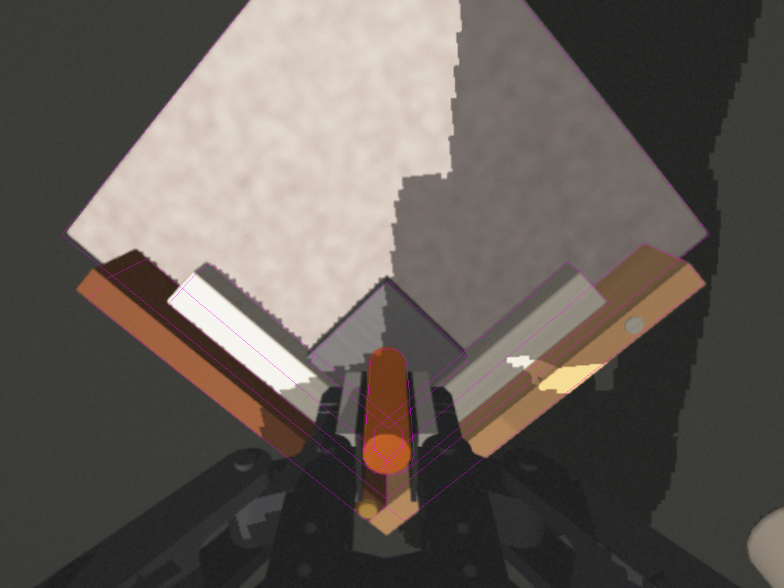

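```bash
python3 -m handwheel '[[0.005,[0,-0.0004,0.0008],[0,0,0]],[0.005,[0,0,0],[0,0,0]],[0.005,[0,0,0],[0,0,0]]]'
python3 - <<'E'
from h import *
o,R=obs();rel(o)
c=cam('wrist');i=ctrl.get_image('wrist'); np.savez('w12.npz',K=c[0],D=c[1],R=c[2],t=c[3],i=i)
ml=max(ctrl.silhouettes('loose_side','wrist'),key=lambda d:d['score'])['mask']
np.save('ml12.npy',ml)
save('w12.png',i,(30,140,540,420),1.5)
E
```

```text
t: 14.97
tool_pos: [0.5549, 0.0246, 0.0414]
tool_rot: [0.115, 1.575, -0.116]
contact_force: [-10.7, 1.9, 3.0]
opening: 0.0131
t 14.97 p [0.5549 0.0246 0.0414] yawz -8.43 tilt [-0.008  0.    -1.   ] F [-10.7   1.9   3. ] M [ 0.3   1.92 -0.09] op 0.0131
frame xy mm 36.1 34.6 sqz mm 11.2 F frame xy 7.9 7.5
```

View pics/w12.png

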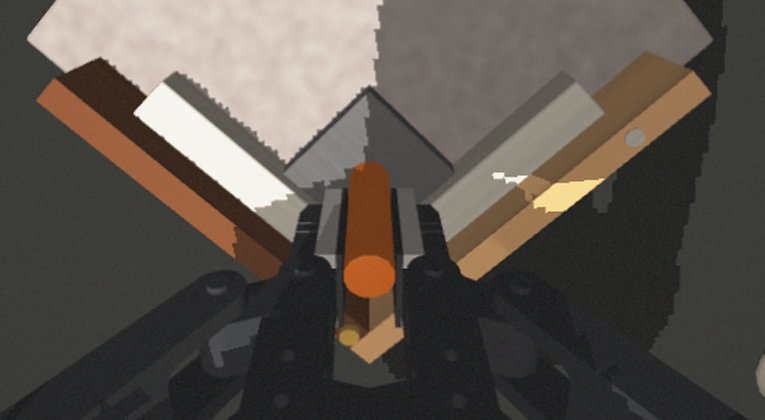

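```bash
python3 - <<'E'
from h import *
w=np.load('w12.npz');c=(w['K'],w['D'],w['R'],w['t']);i=w['i']
# crop views
a=cv2.resize(i[160:340,30:230],None,fx=4,fy=4,interpolation=cv2.INTER_CUBIC); cv2.imwrite('pics/c12.png',a[:,:,::-1])
b=cv2.resize(i[160:340,330:530],None,fx=4,fy=4,interpolation=cv2.INTER_CUBIC); cv2.imwrite('pics/d12.png',b[:,:,::-1])
E
```

```text
(no output)
```

View pics/c12.png

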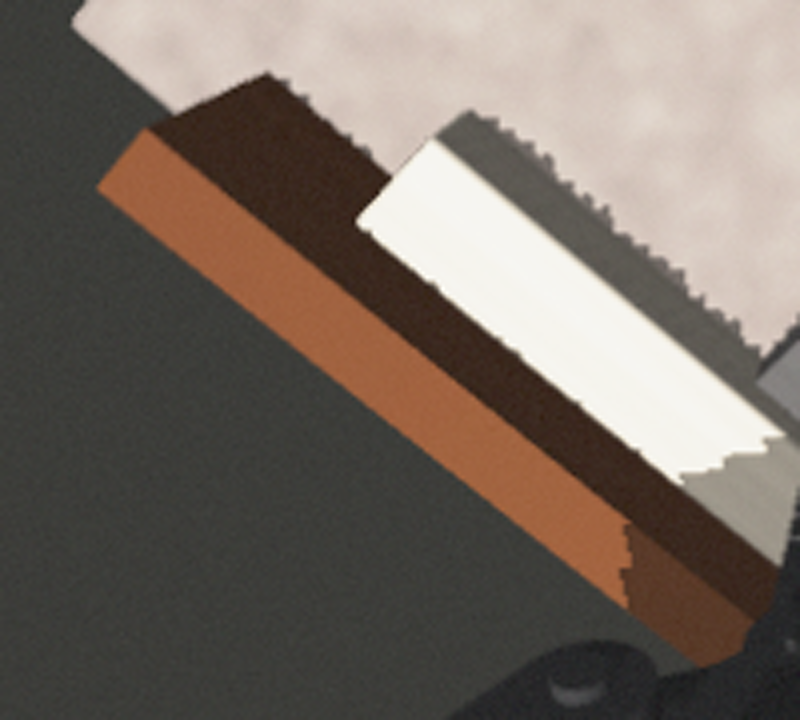

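View pics/d12.png

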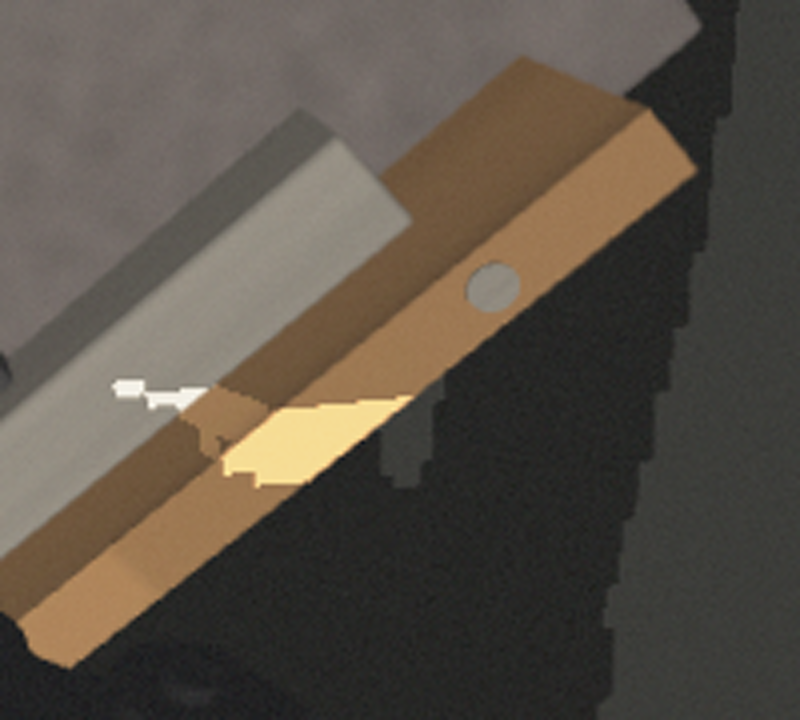

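```bash
cat >> h.py <<'E'
def linang(c,a,b,org,z):
    A=atz(c,(a[0]/4+org[0],a[1]/4+org[1]),z);B=atz(c,(b[0]/4+org[0],b[1]/4+org[1]),z);d=B-A
    f=lambda P:((P[:2]-np.array(FP[:2]))@np.array([[np.cos(FP[2]),-np.sin(FP[2])],[np.sin(FP[2]),np.cos(FP[2])]])*1e3).round(1)
    return np.degrees(np.arctan2(d[1],d[0])).round(2),f(A),f(B)
E
python3 - <<'E'
from h import *
w=np.load('w12.npz');c=(w['K'],w['D'],w['R'],w['t'])
print('loose',linang(c,(755,620),(147,130),(30,160),.038))
print('loose outer',linang(c,(630,607),(98,187),(30,160),.038))
print('fixed',linang(c,(20,625),(650,110),(330,160),.038))
print('fixed outer',linang(c,(75,667),(695,170),(330,160),.038))
print('legL',linang(c,(780,565),(358,222),(30,160),.0252))
print('legL inner',linang(c,(780,432),(432,138),(30,160),.0252))
print('legF',linang(c,(0,557),(412,220),(330,160),.0252))
print('legF inner',linang(c,(0,415),(337,140),(330,160),.0252))
E
```

```text
loose (np.float64(-143.1), array([ 0.5, 40.4]), array([ -0. , 131.3]))
loose outer (np.float64(-143.09), array([-9.3, 52.7]), array([ -9.7, 131.5]))
fixed (np.float64(126.72), array([41.3, -1.5]), array([135.6,  -1.3]))
fixed outer (np.float64(126.8), array([ 42. , -11.2]), array([135.3, -10.9]))
legL (np.float64(-142.86), array([ 1.2, 39.2]), array([  0.5, 109. ]))
legL inner (np.float64(-142.98), array([16. , 52.6]), array([ 15.6, 109.1]))
legF (np.float64(126.17), array([41.9,  0.1]), array([110.1,  -0.4]))
legF inner (np.float64(124.98), array([56.1, 15.9]), array([109.8,  14.4]))
```

```bash
python3 -m handwheel '[[0.005,[0,0,0],[0,0,0]],[0.005,[0,0,0],[0,0,0]],[0.005,[0,0,0],[0,0,0]],[0.005,[0,0,0],[0,0,0]],[0.005,[0,0,0],[0,0,0]],[0.005,[0,0,0],[0,0,0]]]'
python3 - <<'E'
from h import *
o,R=obs();rel(o)
E
python3 -m handwheel '[[0.005,[0,0,0],[0,0,0]],[0.005,[0,0,0],[0,0,0]],[0.005,[0,0,0],[0,0,0]],[0.005,[0,0,0],[0,0,0]],[0.005,[0,0,0],[0,0,0]],[0.005,[0,0,0],[0,0,0]],[0.005,[0,0,0],[0,0,0]],[0.005,[0,0,0],[0,0,0]],[0.005,[0,0,0],[0,0,0]],[0.005,[0,0,0],[0,0,0]]]'
python3 - <<'E'
from h import *
o,R=obs();rel(o)
E
python3 -m handwheel '[[0.005,[0,0,0],[0,0,0]],[0.005,[0,0,0],[0,0,0]],[0.005,[0,0,0],[0,0,0]],[0.005,[0,0,0],[0,0,0]],[0.005,[0,0,0],[0,0,0]],[0.005,[0,0,0],[0,0,0]],[0.005,[0,0,0],[0,0,0]],[0.005,[0,0,0],[0,0,0]],[0.005,[0,0,0],[0,0,0]],[0.005,[0,0,0],[0,0,0]]]'
python3 - <<'E'
from h import *
o,R=obs();rel(o)
E
```

```text
t: 15.57
tool_pos: [0.5549, 0.0246, 0.0414]
tool_rot: [0.115, 1.575, -0.116]
contact_force: [-10.4, 2.0, 3.6]
opening: 0.0131
t 15.57 p [0.5549 0.0246 0.0414] yawz -8.43 tilt [-0.007  0.    -1.   ] F [-10.4   2.    3.6] M [ 0.27  1.89 -0.11] op 0.0131
frame xy mm 36.0 34.6 sqz mm 11.2 F frame xy 7.81 7.12
t: 16.4
tool_pos: [0.5549, 0.0246, 0.0414]
tool_rot: [0.115, 1.575, -0.116]
contact_force: [-10.9, 1.8, 3.6]
opening: 0.0132
t 16.4 p [0.5549 0.0246 0.0414] yawz -8.43 tilt [-0.008  0.    -1.   ] F [-10.9   1.8   3.6] M [ 0.29  1.93 -0.09] op 0.0132
frame xy mm 36.0 34.6 sqz mm 11.2 F frame xy 7.93 7.68
t: 17.23
tool_pos: [0.5549, 0.0246, 0.0414]
tool_rot: [0.115, 1.575, -0.116]
contact_force: [-9.9, 1.9, 3.2]
opening: 0.0129
t 17.23 p [0.5549 0.0246 0.0414] yawz -8.43 tilt [-0.008  0.    -1.   ] F [-9.9  1.9  3.2] M [ 0.31  1.9  -0.08] op 0.0129
frame xy mm 36.1 34.6 sqz mm 11.2 F frame xy 7.47 6.81
```

```bash
python3 -m handwheel '[[0.005,[-0.0008,0,0],[0,0,0]],[0.005,[0,0,0],[0,0,0]],[0.005,[0,0,0],[0,0,0]],[0.005,[0,0,0],[0,0,0]]]'
python3 - <<'E'
from h import *
o,R=obs();rel(o)
E
python3 -m handwheel '[[0.005,[-0.0008,0,0],[0,0,0]],[0.005,[0,0,0],[0,0,0]],[0.005,[0,0,0],[0,0,0]],[0.005,[0,0,0],[0,0,0]]]'
python3 - <<'E'
from h import *
o,R=obs();rel(o)
E
```

```text
t: 17.57
tool_pos: [0.5551, 0.0246, 0.0416]
tool_rot: [0.115, 1.574, -0.116]
contact_force: [-8.4, 1.0, -1.3]
opening: 0.013
t 17.57 p [0.5551 0.0246 0.0416] yawz -8.42 tilt [-0.007  0.    -1.   ] F [-8.4  1.  -1.3] M [ 0.26  1.46 -0.02] op 0.013
frame xy mm 35.9 34.5 sqz mm 11.4 F frame xy 5.79 6.1
t: 17.9
tool_pos: [0.5553, 0.0245, 0.0421]
tool_rot: [0.115, 1.574, -0.116]
contact_force: [-6.5, 1.0, -2.6]
opening: 0.0129
t 17.9 p [0.5553 0.0245 0.0421] yawz -8.42 tilt [-0.006  0.    -1.   ] F [-6.5  1.  -2.6] M [0.28 1.12 0.01] op 0.0129
frame xy mm 35.7 34.3 sqz mm 11.9 F frame xy 4.72 4.62
```

```bash
python3 -m handwheel '[[0.005,[-0.0005,0,0.0006],[0,0,0]],[0.005,[0,0,0.0005],[0,0,0]],[0.005,[0,0,0],[0,0,0]],[0.005,[0,0,0],[0,0,0]]]'
python3 - <<'E'
from h import *
o,R=obs();rel(o)
c=cam('wrist');i=ctrl.get_image('wrist')
a=cv2.resize(i[160:340,30:230],None,fx=4,fy=4,interpolation=cv2.INTER_CUBIC); cv2.imwrite('pics/c13.png',a[:,:,::-1])
b=cv2.resize(i[160:340,330:530],None,fx=4,fy=4,interpolation=cv2.INTER_CUBIC); cv2.imwrite('pics/d13.png',b[:,:,::-1])
np.savez('w13.npz',K=c[0],D=c[1],R=c[2],t=c[3],i=i)
E
```

```text
t: 18.23
tool_pos: [0.5557, 0.0244, 0.0424]
tool_rot: [0.115, 1.575, -0.116]
contact_force: [-8.4, 1.4, -2.3]
opening: 0.0131
t 18.23 p [0.5557 0.0244 0.0424] yawz -8.43 tilt [-0.008  0.    -1.   ] F [-8.4  1.4 -2.3] M [0.29 1.49 0.  ] op 0.0131
frame xy mm 35.4 34.0 sqz mm 12.2 F frame xy 6.13 5.89
```

View pics/c13.png

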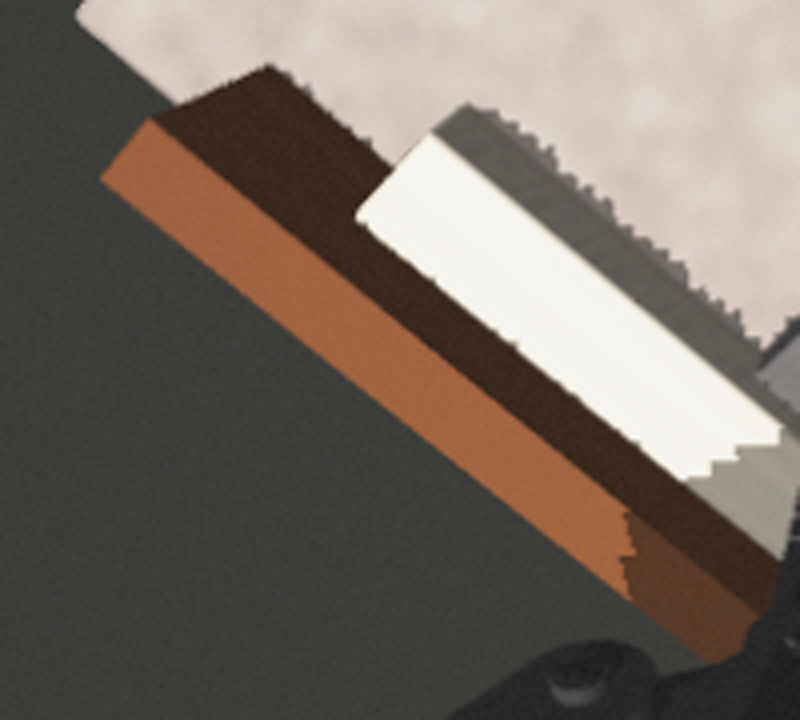

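View pics/d13.png

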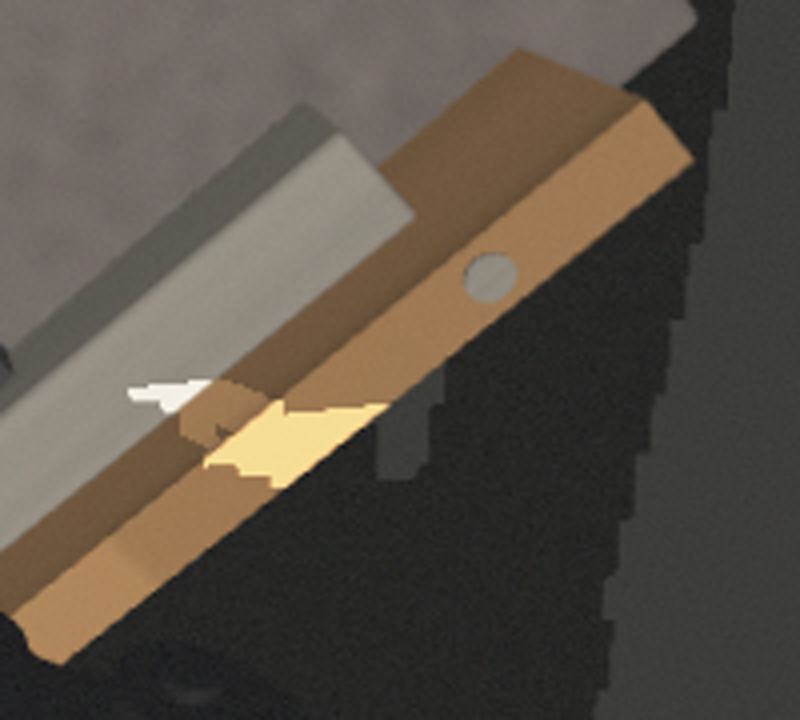

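```bash
python3 - <<'E'
from h import *
w=np.load('w13.npz');i=w['i']
b=cv2.resize(i[190:340,210:340],None,fx=5,fy=5,interpolation=cv2.INTER_CUBIC); cv2.imwrite('pics/e13.png',b[:,:,::-1])
E
```

```text
(no output)
```

View pics/e13.png

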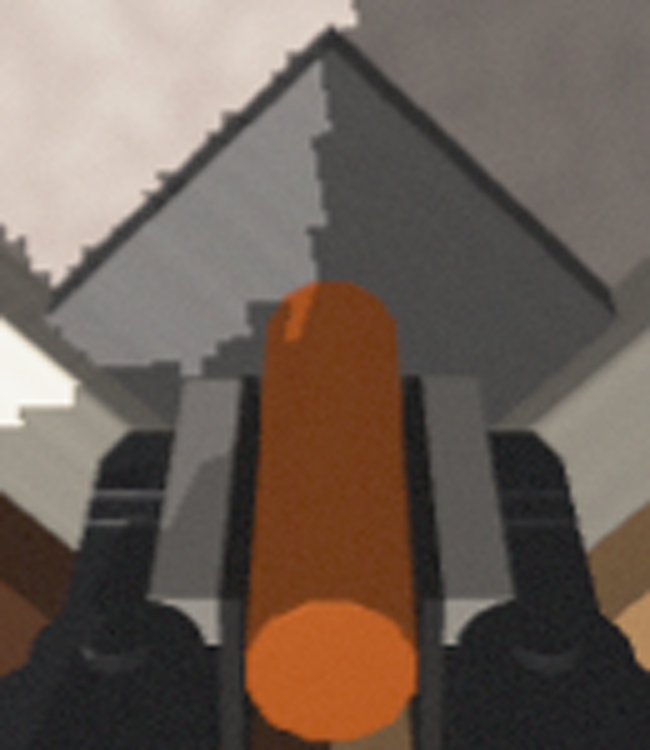

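```bash
cat > pnp.py <<'E'
from h import *
from scipy.optimize import least_squares
w=np.load('w13.npz');c=(w['K'],w['D'],w['R'],w['t'])
L=lambda p:(p[0]/4+30-.4,p[1]/4+160-.4); F=lambda p:(p[0]/4+330-.4,p[1]/4+160-.4)
obj=np.array([[-36,74,14],[-20,74,14],[-20,74,0],[74,-36,14],[74,-20,14],[74,-20,0],[0,0,62],[4.95,4.95,8]])/1e3
img=np.array([L((357,217)),L((432,133)),L((468,103)),F((413,215)),F((342,135)),F((302,102)),(276.0,323.7),(276.0,246.4)])
for sel in (range(8),range(6),[0,1,3,4,6,7]):
    sel=list(sel)
    def f(p): 
        R=cv2.Rodrigues(p[:3])[0]@cv2.Rodrigues(np.array([0,0,np.radians(126.6)]))[0]
        return (proj(c,obj[sel]@R.T+p[3:])-img[sel]).ravel()
    r=least_squares(f,[0,0,0,.5557,.0244,.0122])
    R=cv2.Rodrigues(r.x[:3])[0]
    print(sel,'tiltvec',R[:2,2].round(3),'pos',r.x[3:].round(4),'rms',np.sqrt(r.fun@r.fun/len(sel)).round(2),'yaw',np.degrees(r.x[2]).round(2))
E
python3 pnp.py
```

```text
[0, 1, 2, 3, 4, 5, 6, 7] tiltvec [ 0.029 -0.003] pos [0.5542 0.0242 0.0118] rms 1.01 yaw -0.07
[0, 1, 2, 3, 4, 5] tiltvec [0.045 0.012] pos [0.554  0.0244 0.0114] rms 1.12 yaw -0.37
[0, 1, 3, 4, 6, 7] tiltvec [ 0.037 -0.005] pos [0.5541 0.0242 0.0112] rms 0.91 yaw -0.08
```

```bash
python3 -m handwheel '[[0.005,[0,0,-0.0003],[0,-0.6,0]],[0.005,[0,0,0],[0,-0.6,0]],[0.005,[0,0,0],[0,0,0]],[0.005,[0,0,0],[0,0,0]],[0.005,[0,0,0],[0,0,0]]]'
python3 - <<'E'
from h import *
o,R=obs();rel(o)
E
```

```text
t: 18.7
tool_pos: [0.5568, 0.0243, 0.043]
tool_rot: [0.114, 1.551, -0.117]
contact_force: [-6.9, 0.8, -5.4]
opening: 0.0132
t 18.7 p [0.5568 0.0243 0.043 ] yawz -8.44 tilt [ 0.016 -0.003 -1.   ] F [-6.9  0.8 -5.4] M [0.31 1.13 0.02] op 0.0132
frame xy mm 34.7 33.3 sqz mm 12.8 F frame xy 4.71 5.06
```

```bash
python3 -m handwheel '[[0.005,[0.0005,0,0.0004],[0,0,0]],[0.005,[0.0003,0,0.0004],[0,0,0]],[0.005,[0,0,0],[0,0,0]],[0.005,[0,0,0],[0,0,0]],[0.005,[0,0,0],[0,0,0]]]'
python3 - <<'E'
from h import *
o,R=obs();rel(o)
c=cam('wrist');i=ctrl.get_image('wrist')
np.savez('w14.npz',K=c[0],D=c[1],R=c[2],t=c[3],i=i)
a=cv2.resize(i[160:340,30:230],None,fx=4,fy=4,interpolation=cv2.INTER_CUBIC); cv2.imwrite('pics/c14.png',a[:,:,::-1])
b=cv2.resize(i[160:340,330:530],None,fx=4,fy=4,interpolation=cv2.INTER_CUBIC); cv2.imwrite('pics/d14.png',b[:,:,::-1])
b=cv2.resize(i[190:340,210:340],None,fx=5,fy=5,interpolation=cv2.INTER_CUBIC); cv2.imwrite('pics/e14.png',b[:,:,::-1])
E
```

```text
t: 19.12
tool_pos: [0.5569, 0.0243, 0.043]
tool_rot: [0.114, 1.554, -0.117]
contact_force: [-11.4, 1.9, 1.6]
opening: 0.0134
t 19.12 p [0.5569 0.0243 0.043 ] yawz -8.43 tilt [ 0.014 -0.003 -1.   ] F [-11.4   1.9   1.6] M [ 0.33  2.08 -0.01] op 0.0134
frame xy mm 34.6 33.2 sqz mm 12.8 F frame xy 8.37 8.01
```

View pics/c14.png

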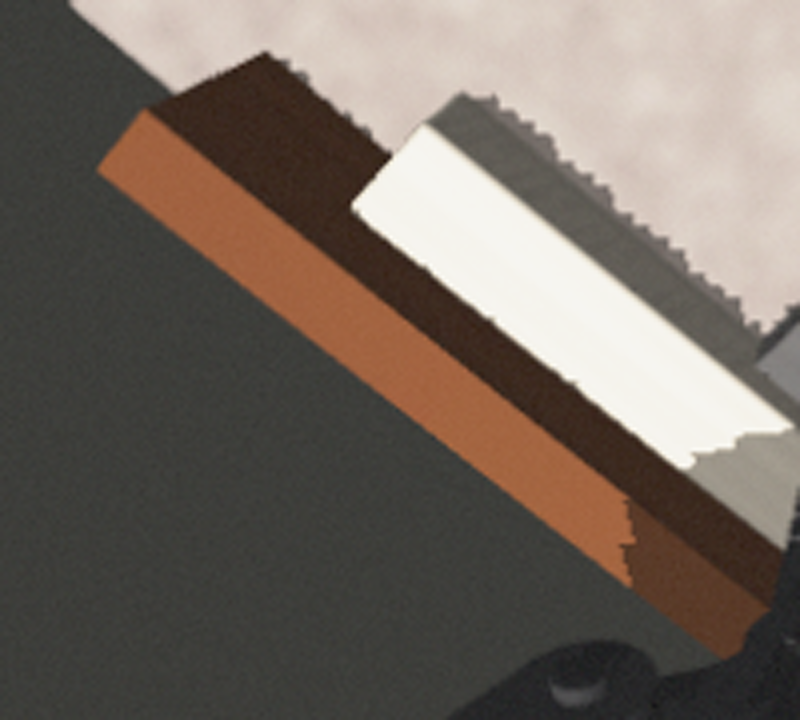

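View pics/d14.png

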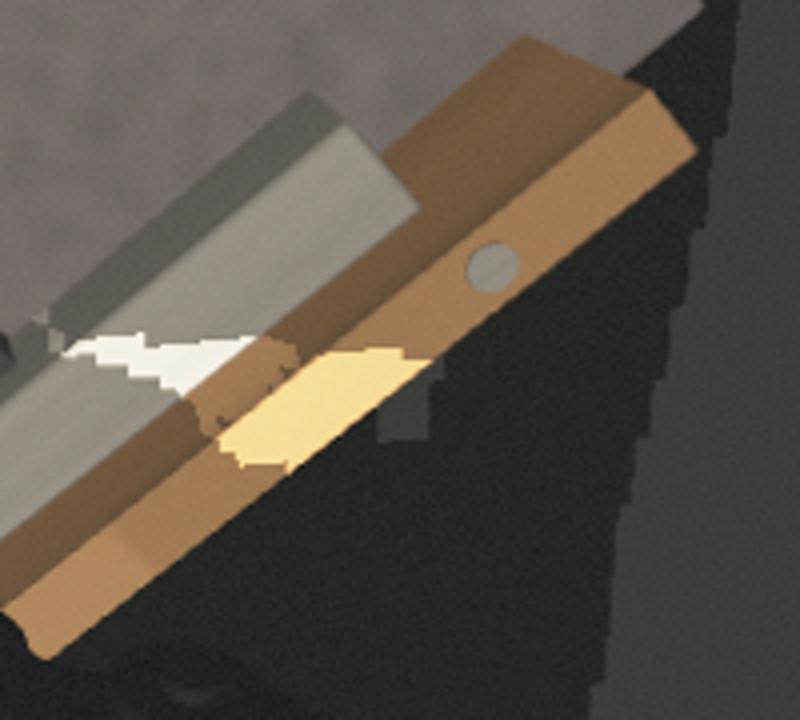

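View pics/e14.png

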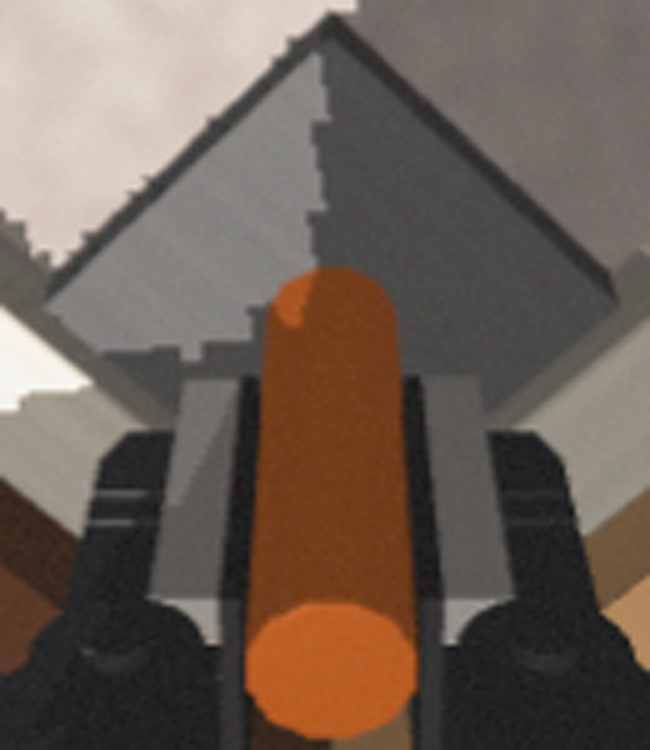

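```bash
sed -e 's/w13/w14/' -e 's/^img=.*/img=np.array([L((351,206)),L((425,122)),L((462,92)),F((419,208)),F((345,124)),F((309,90)),(276.0,323.5),(276.0,243.8)])/' pnp.py > pnp14.py; cat >> pnp14.py <<'E'
print('loose',linang(c,(770,608),(145,110),(30,160),.038))
print('fixed',linang(c,(5,608),(652,90),(330,160),.038))
E
python3 pnp14.py; python3 - <<'E'
from h import *
o,R=obs();rel(o)
E
```

```text
[0, 1, 2, 3, 4, 5, 6, 7] tiltvec [ 0.032 -0.003] pos [0.554  0.0242 0.0128] rms 1.01 yaw -0.12
[0, 1, 2, 3, 4, 5] tiltvec [ 0.035 -0.011] pos [0.5539 0.0241 0.0126] rms 1.14 yaw 0.0
[0, 1, 3, 4, 6, 7] tiltvec [ 0.04  -0.004] pos [0.5539 0.0241 0.0121] rms 0.72 yaw -0.2
loose (np.float64(-143.12), array([ 0.3, 38. ]), array([-1.000e-01,  1.315e+02]))
fixed (np.float64(126.4), array([39.4, -1. ]), array([135.7,  -1.4]))
t 19.17 p [0.5569 0.0243 0.043 ] yawz -8.43 tilt [ 0.014 -0.003 -1.   ] F [-11.3   1.8   2.3] M [0.28 2.04 0.  ] op 0.0132
frame xy mm 34.6 33.2 sqz mm 12.8 F frame xy 8.19 8.06
```

```bash
python3 -m handwheel '[[0.005,[-0.0005,0,0.0002],[0,0,0]],[0.005,[0,0,0],[0,0,0]],[0.005,[0,0,0],[0,0,0]],[0.005,[0,0,0],[0,0,0]],[0.005,[0,0,0],[0,0,0]],[0.005,[0,0,0],[0,0,0]],[0.005,[0,0,0],[0,0,0]]]'
python3 - <<'E'
from h import *
o,R=obs();rel(o)
E
python3 -m handwheel '[[0.005,[0,0,0],[0,0,0]],[0.005,[0,0,0],[0,0,0]],[0.005,[0,0,0],[0,0,0]],[0.005,[0,0,0],[0,0,0]],[0.005,[0,0,0],[0,0,0]],[0.005,[0,0,0],[0,0,0]],[0.005,[0,0,0],[0,0,0]],[0.005,[0,0,0],[0,0,0]],[0.005,[0,0,0],[0,0,0]],[0.005,[0,0,0],[0,0,0]]]'
python3 -m handwheel '[[0.005,[0,0,0],[0,0,0]],[0.005,[0,0,0],[0,0,0]],[0.005,[0,0,0],[0,0,0]],[0.005,[0,0,0],[0,0,0]],[0.005,[0,0,0],[0,0,0]],[0.005,[0,0,0],[0,0,0]],[0.005,[0,0,0],[0,0,0]],[0.005,[0,0,0],[0,0,0]],[0.005,[0,0,0],[0,0,0]],[0.005,[0,0,0],[0,0,0]]]'
python3 - <<'E'
from h import *
o,R=obs();rel(o)
E
```

```text
t: 19.75
tool_pos: [0.5569, 0.0242, 0.043]
tool_rot: [0.114, 1.554, -0.117]
contact_force: [-10.1, 1.5, 0.0]
opening: 0.0133
t 19.75 p [0.5569 0.0242 0.043 ] yawz -8.43 tilt [ 0.013 -0.003 -1.   ] F [-10.1   1.5   0. ] M [ 0.35  1.88 -0.01] op 0.0133
frame xy mm 34.6 33.2 sqz mm 12.8 F frame xy 7.25 7.23
t: 20.58
tool_pos: [0.5569, 0.0243, 0.043]
tool_rot: [0.114, 1.554, -0.117]
contact_force: [-9.9, 1.8, -0.5]
opening: 0.0132
t: 21.42
tool_pos: [0.5569, 0.0243, 0.043]
tool_rot: [0.114, 1.554, -0.117]
contact_force: [-10.4, 0.7, -0.2]
opening: 0.0129
t 21.42 p [0.5569 0.0243 0.043 ] yawz -8.43 tilt [ 0.013 -0.003 -1.   ] F [-10.4   0.7  -0.2] M [ 0.3   1.83 -0.02] op 0.0129
frame xy mm 34.6 33.2 sqz mm 12.8 F frame xy 6.72 7.94
```

```bash
python3 -m handwheel '[[0.005,[0,0,-0.002],[0,0,0]],[0.005,[0,0,-0.003],[0,0,0]],[0.005,[0,0,-0.004],[0,0,0]],[0.005,[0,0,-0.004],[0,0,0]],[0.005,[0,0,0],[0,-1,0]],[0.005,[-0.01,0,0],[0,-0.8,0]],[0.005,[-0.025,0,0],[0,0,0]],[0.005,[-0.03,0,0],[0,0,0]],[0.005,[0,0,0],[0,0,0]],[0.005,[0,0,0],[0,0,0]]]'
python3 - <<'E'
from h import *
o,R=obs();rel(o)
c=cam('wrist');i=ctrl.get_image('wrist')
z=o['tool_pos'][2]-.0302; yaw=np.arctan2(R[1,2],R[0,2])+np.radians(135)
im=overlay(i,c,SQ,(o['tool_pos'][0],o['tool_pos'][1],yaw),z)
save('ov15.png',im,None,.7)
a=cv2.resize(i[140:340,60:260],None,fx=4,fy=4,interpolation=cv2.INTER_CUBIC); cv2.imwrite('pics/c15.png',a[:,:,::-1])
np.savez('w15.npz',K=c[0],D=c[1],R=c[2],t=c[3],i=i)
E
```

```text
t: 22.25
tool_pos: [0.5457, 0.0263, 0.1124]
tool_rot: [0.112, 1.508, -0.118]
contact_force: [-0.3, 0.6, -1.9]
opening: 0.013
t 22.25 p [0.5457 0.0263 0.1124] yawz -8.45 tilt [ 0.059 -0.008 -0.998] F [-0.3  0.6 -1.9] M [-0.09  0.01 -0.01] op 0.013
frame xy mm 42.9 41.0 sqz mm 82.2 F frame xy 0.68 -0.17
```

View pics/ov15.png

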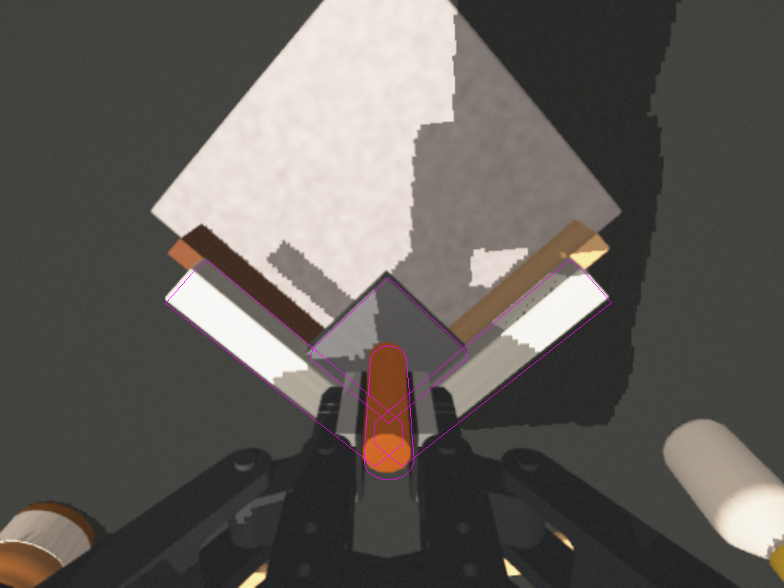

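```bash
python3 - <<'E'
from h import *
o,R=obs()
d=R.T@np.array([0,0,-1]);print('down in tool',d.round(4))
R2=R@cv2.Rodrigues(d*np.radians(28.35))[0]
print('yaw',np.degrees(np.arctan2(R2[1,2],R2[0,2])))
v=np.array([.4706,-.3386,.1124])-o['tool_pos']; print('shift',(R2.T@v).round(4),(R2.T@v/10).round(5), 'rotrow',(d*28.35/5).round(3))
w=np.load('w15.npz');c=(w['K'],w['D'],w['R'],w['t'])
E
```

```text
t 22.3 p [0.5442 0.0264 0.1101] yawz -8.45 tilt [ 0.055 -0.008 -0.998] F [-0.4 -0.1 -1.5] M [-0.03  0.02 -0.02] op 0.0134
down in tool [ 9.985e-01 -1.000e-04 -5.540e-02]
yaw -36.797999564295964
shift [ 0.0065 -0.3363  0.1596] [ 0.00065 -0.03363  0.01596] rotrow [ 5.661 -0.    -0.314]
```

View pics/c15.png

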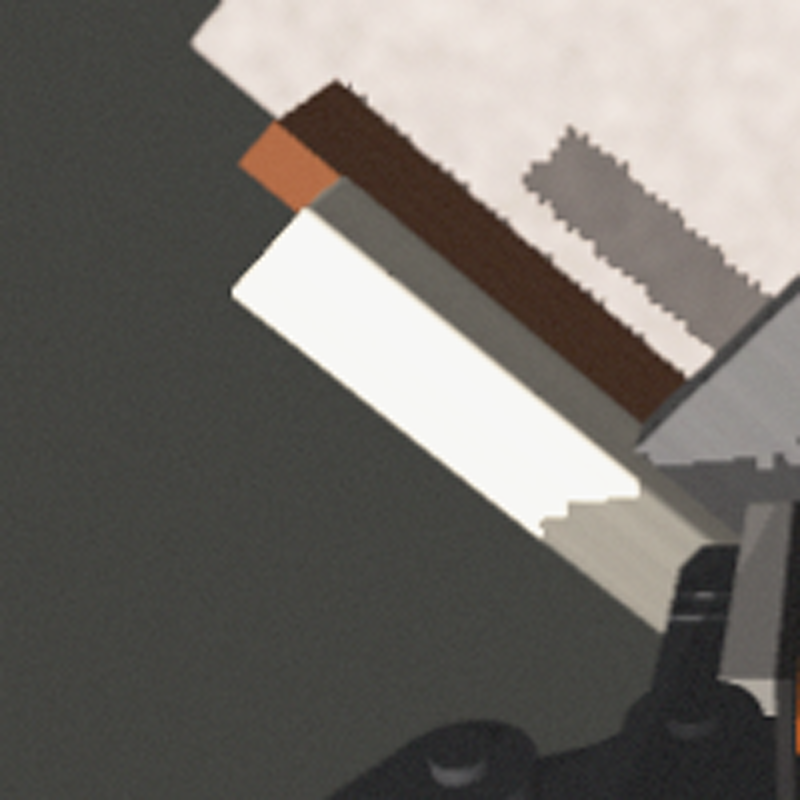

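```bash
python3 -m handwheel '[[0.005,[0,0,0],[5.66,0,-0.31]],[0.005,[0,0,0],[5.66,0,-0.31]],[0.005,[0,0,0],[5.66,0,-0.31]],[0.005,[0,0,0],[5.66,0,-0.31]],[0.005,[0,0,0],[5.66,0,-0.31]],[0.005,[0.0007,-0.0336,0.016],[0,0,0]],[0.005,[0.0007,-0.0336,0.016],[0,0,0]],[0.005,[0.0007,-0.0336,0.016],[0,0,0]],[0.005,[0.0007,-0.0336,0.016],[0,0,0]],[0.005,[0.0007,-0.0336,0.016],[0,0,0]]]'
python3 -m handwheel '[[0.005,[0.0007,-0.0336,0.016],[0,0,0]],[0.005,[0.0007,-0.0336,0.016],[0,0,0]],[0.005,[0.0007,-0.0336,0.016],[0,0,0]],[0.005,[0.0007,-0.0336,0.016],[0,0,0]],[0.005,[0.0007,-0.0336,0.016],[0,0,0]],[0.005,[0,0,0],[0,0,0]],[0.005,[0,0,0],[0,0,0]],[0.005,[0,0,0],[0,0,0]]]'
python3 - <<'E'
from h import *
o,R=obs()
c=cam('wrist');i=ctrl.get_image('wrist')
z=o['tool_pos'][2]-.0302; yaw=np.arctan2(R[1,2],R[0,2])+np.radians(135)
im=overlay(i,c,SQ,(o['tool_pos'][0],o['tool_pos'][1],yaw),z)
save('ov16.png',cv2.addWeighted(im,.5,overlay(i,c,[box(-80,80,-80,80,0,16)/1e3],(.4491,-.3225,.1436),0),.5,0),None,.7)
d=R.T@np.array([0,0,-1]);print('down in tool',d.round(4))
print(((R.T@(np.array([.4706,-.3386,.040])-o['tool_pos'])).round(4)))
E
```

```text
t: 23.13
tool_pos: [0.5053, -0.1569, 0.1077]
tool_rot: [0.485, 1.465, -0.513]
contact_force: [0.8, -0.2, -2.5]
opening: 0.013
t: 23.8
tool_pos: [0.4697, -0.3375, 0.1088]
tool_rot: [0.487, 1.464, -0.512]
contact_force: [0.5, 0.4, -1.8]
opening: 0.0131
t 23.8 p [ 0.4697 -0.3375  0.1088] yawz -36.82 tilt [ 0.039 -0.03  -0.999] F [ 0.5  0.4 -1.8] M [ 0.02  0.03 -0.02] op 0.0131
down in tool [ 9.988e-01  3.000e-04 -4.940e-02]
[ 0.0688 -0.0003 -0.002 ]
```

View pics/ov16.png

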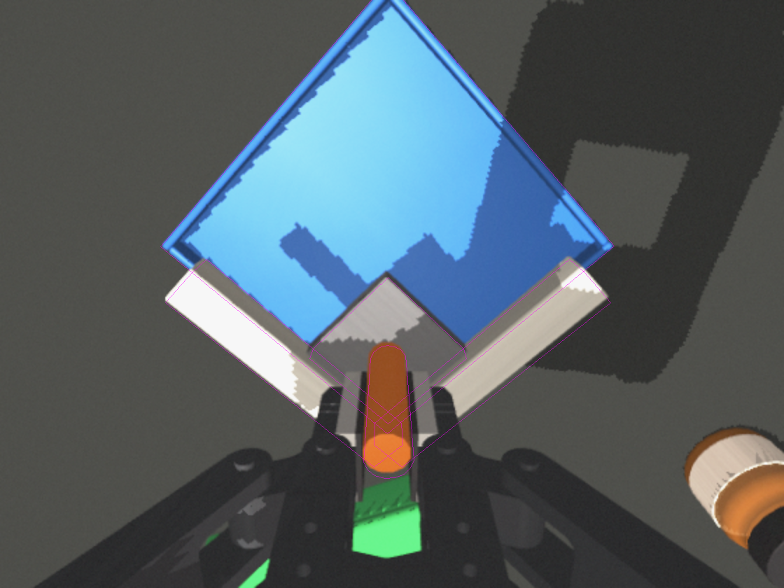

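```bash
python3 -m handwheel '[[0.005,[0.02,0,-0.001],[0,0,0]],[0.005,[0.02,0,-0.001],[0,0,0]],[0.005,[0.015,0,-0.001],[0,0,0]],[0.005,[0.01,0,0],[0,0,0]],[0.005,[0.005,0,0],[0,0,0]],[0.005,[0.002,0,0],[0,0,0]],[0.005,[0,0,0],[0,0,0]],[0.005,[0,0,0],[0,0,0]],[0.005,[0,0,0],[0,0,0]]]'
python3 - <<'E'
from h import *
o,R=obs()
save('w17.png',ctrl.get_image('wrist'))
E
```

```text
t: 24.6
tool_pos: [0.4718, -0.3396, 0.0398]
tool_rot: [0.484, 1.46, -0.514]
contact_force: [0.2, -0.9, -2.0]
opening: 0.0127
t 24.6 p [ 0.4718 -0.3396  0.0398] yawz -36.78 tilt [ 0.043 -0.034 -0.998] F [ 0.2 -0.9 -2. ] M [0.07 0.06 0.01] op 0.0127
```

View pics/w17.png

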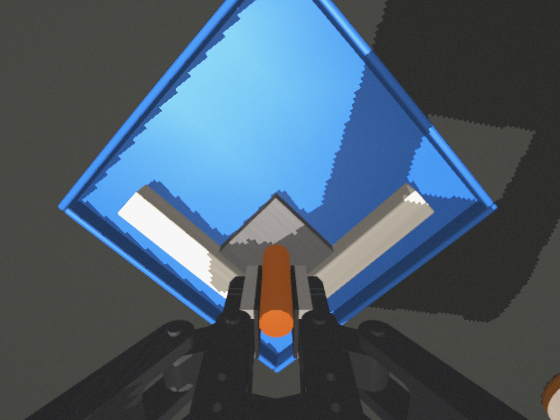

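```bash
python3 -m handwheel '[[0.005,[0.003,0,0],[0,0,0]],[0.005,[0.001,0,0],[0,0,0]],[0.005,[0,0,0],[0,0,0]],[0.005,[0,0,0],[0,0,0]]]'
python3 - <<'E'
from h import *
o,R=obs()
E
python3 -m handwheel '[[0.005,[0.001,0,0],[0,0,0]],[0.005,[0.001,0,0],[0,0,0]],[0.005,[0,0,0],[0,0,0]],[0.005,[0,0,0],[0,0,0]]]'
python3 - <<'E'
from h import *
o,R=obs()
E
```

```text
t: 24.98
tool_pos: [0.4713, -0.3393, 0.0346]
tool_rot: [0.485, 1.462, -0.513]
contact_force: [0.8, -0.8, -1.6]
opening: 0.013
t 24.98 p [ 0.4713 -0.3393  0.0346] yawz -36.8 tilt [ 0.042 -0.033 -0.999] F [ 0.8 -0.8 -1.6] M [-0.02  0.02 -0.04] op 0.013
t: 25.32
tool_pos: [0.4715, -0.3395, 0.0344]
tool_rot: [0.485, 1.462, -0.513]
contact_force: [-4.5, 2.4, 8.9]
opening: 0.013
t 25.32 p [ 0.4715 -0.3395  0.0344] yawz -36.78 tilt [ 0.041 -0.032 -0.999] F [-4.5  2.4  8.9] M [ 0.62  0.71 -0.08] op 0.013
```

```bash
python3 -m handwheel '[[0.005,[-0.0012,0,0],[0,0,0]],[0.05,[0,0,0],[0,0,0]],[0.05,[0,0,0],[0,0,0]],[0.05,[0,0,0],[0,0,0]],[0.05,[0,0,0],[0,0,0]],[0.05,[-0.01,0,0],[0,0,0]],[0.05,[-0.02,0,0],[0,0,0]],[0.05,[-0.03,0,0],[0,0,0]],[0.05,[-0.03,0,0],[0,0,0]],[0.05,[-0.03,0,0],[0,0,0]]]'
python3 -m handwheel '[[0.05,[-0.03,0,0],[0,0,0]],[0.05,[0,0,-0.03],[0,0,0]],[0.05,[0,0,-0.03],[0,0,0]],[0.05,[0,0,0],[0,0,0]],[0.05,[0,0,0],[0,0,0]]]'
python3 - <<'E'
from h import *
o,R=obs()
c=cam('wrist');i=ctrl.get_image('wrist')
m=max(ctrl.silhouettes('square','wrist'),key=lambda d:d['score'])['mask']
p,e,n=fit([(c,m)],SQ,(.4706,-.3386,np.radians(98)),.004)
Rz=np.array([[np.cos(p[2]),-np.sin(p[2])],[np.sin(p[2]),np.cos(p[2])]])
print(p,np.degrees(p[2]),e,n,'mid-tray',p[:2]+Rz@[.019,.019]-[.4491,-.3225])
save('ov18.png',overlay(i,c,SQ,p,.004),None,.7)
t=ctrl.get_image('top');save('t18.png',t,(100,150,440,290),2.3)
E
```

```text
t: 26.15
tool_pos: [0.4661, -0.3351, 0.1553]
tool_rot: [0.485, 1.462, -0.513]
contact_force: [1.2, -0.8, -0.3]
opening: 0.0501
t: 26.57
tool_pos: [0.4163, -0.2977, 0.1805]
tool_rot: [0.485, 1.461, -0.513]
contact_force: [0.5, -0.5, 1.1]
opening: 0.0496
t 26.57 p [ 0.4163 -0.2977  0.1805] yawz -36.79 tilt [ 0.042 -0.033 -0.999] F [ 0.5 -0.5  1.1] M [ 0.   -0.02  0.04] op 0.0496
[ 0.46972184 -0.33896653  1.71608145] 98.32422411438023 201.88671596355312 5639 mid-tray [-0.00092871 -0.00041741]
```

View pics/ov18.png

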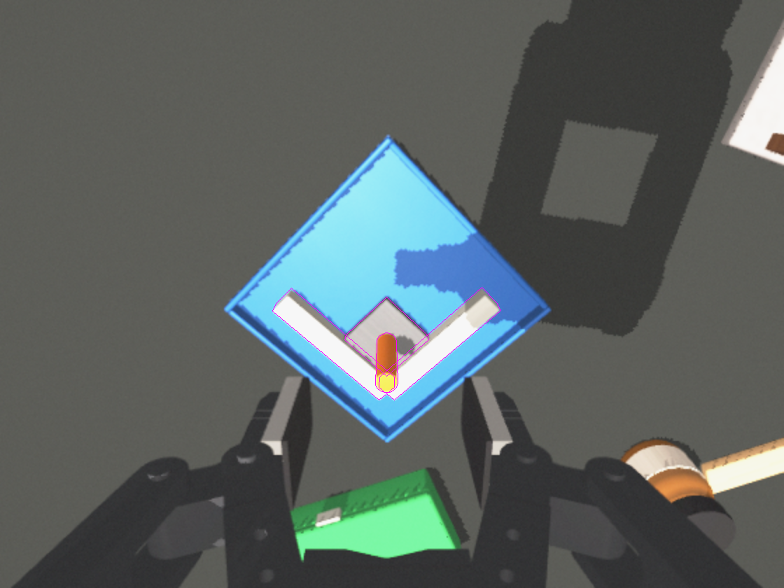

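View pics/t18.png

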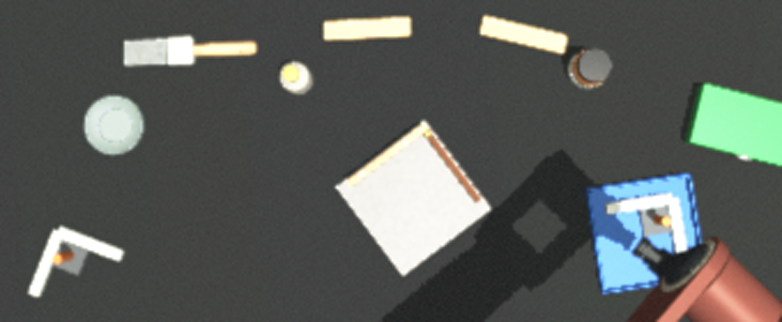

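```bash
python3 -m handwheel '[[0.05,[-0.04,0,0],[0,0,0]],[0.05,[0,0.034,-0.015],[0,0,0]],[0.05,[0,0.034,-0.015],[0,0,0]],[0.05,[0,0.034,-0.015],[0,0,0]],[0.05,[0,0.034,-0.015],[0,0,0]],[0.05,[0,0.034,-0.015],[0,0,0]],[0.05,[0,0.034,-0.015],[0,0,0]],[0.05,[0,0.034,-0.015],[0,0,0]],[0.05,[0,0.034,-0.015],[0,0,0]],[0.05,[0,0.034,-0.015],[0,0,0]]]'
python3 -m handwheel '[[0.05,[0,0,0],[0,0,0]],[0.05,[0,0,0],[0,0,0]],[0.05,[0,0,0],[0,0,0]]]'
python3 - <<'E'
from h import *
o,R=obs()
c=cam('wrist');i=ctrl.get_image('wrist')
ml=max(ctrl.silhouettes('loose_side','wrist'),key=lambda d:d['score'])['mask']
mf=max(ctrl.silhouettes('frame','wrist'),key=lambda d:d['score'])['mask']
FR[1]=box(-10,135,-10,0,10,38)/1e3
p,e,n=fit([(c,mf|ml)],FR+[loose(0)],FP,0);print('frame',p,np.degrees(p[2]),e,n)
B=[box(-5,5,-2,127,10,38)/1e3]
q,e,n=fit([(c,ml)],B,(p[0]-.007*np.cos(p[2]),p[1],p[2]),0);print('loose',q,np.degrees(q[2]),e,n)
save('ov19.png',overlay(i,c,FR+[loose(0)],p,0),None,.7)
np.savez('w19.npz',K=c[0],D=c[1],R=c[2],t=c[3],i=i)
E
```

```text
t: 27.55
tool_pos: [0.4919, 0.0305, 0.2135]
tool_rot: [0.485, 1.461, -0.513]
contact_force: [1.1, 0.4, 0.1]
opening: 0.0499
t: 27.8
tool_pos: [0.4913, 0.0284, 0.213]
tool_rot: [0.484, 1.462, -0.513]
contact_force: [-0.9, -0.8, 0.3]
opening: 0.05
t 27.8 p [0.4913 0.0284 0.213 ] yawz -36.75 tilt [ 0.041 -0.033 -0.999] F [-0.9 -0.8  0.3] M [-0.01  0.09  0.02] op 0.05
frame [0.60409657 0.01631351 2.20600784] 126.39493904562448 356.0647116316473 28577
loose [0.60422553 0.01075853 2.21610903] 126.97369463877659 102.34553448437353 2598
```

View pics/ov19.png

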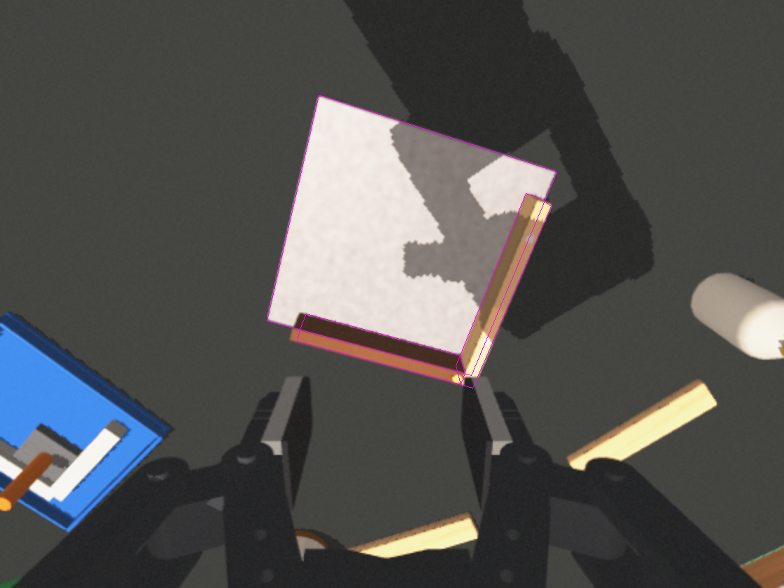

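```bash
python3 - <<'E'
from station import ctrl
print(ctrl.finish_job())
E
```

```text
the job is handed in; nothing more can be done
None
```

I pressed the square nearest the robot into the corner, put it away in the blue tool tray and handed the job in at about 28 s. My checks all came out inside the limits, but no verdict was reported.

- **Which square:** there were two look-alikes in the first top picture, at (192, 255) and (132, 262). I took the one at (192, 255), which is 0.56 m from the base; the other is about 0.69 m away.
- **Pressing:** I held it just above the board for about 2 s. The wrist force read about 7 N towards each side (6.7–7.9 N), with peaks near 8.4 N.
    - An earlier hold of about 2 s also rubbed on the board, so I raised the square slightly and repeated it.
    - The force on each side separately can't be measured. Allowing for friction, I put the lowest at about 2.9 N.
    - The square leaned about 0.03 rad while pressed (limit 0.07). A small tool tilt did not remove that lean.
- **Corner:** by the pictures, the loose side was within about 0.3–0.7° of the fixed side while pressed. Afterwards it read within about 0.6° of the frame (limit 1.7°). My first frame fit and the sides' edge lines disagreed by about 1.4 mm across the fixed side, so I relied on contact rather than that fit.
- **Tool tray:** the square lies on the floor about 1 mm off the tray's centre, parallel to the walls within about 0.1°. The gripper is open and clear of everything.
- **Bystanders:** I compared the pictures by eye only, and none looked moved.

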